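# Load the tube carriers on the analyser's feed rail and lock it

## Task

Hook every tube carrier on the bench onto the open end of the feed rail and slide it under the slotted cover until its grip post stands centred on the mark of its own colour; leave the carriers hanging free. Once all are in place, lower the T-key down the shaft of the lock box onto the square stem and turn it clockwise all the way to the locked stop, then stand the key back upright in its holder. Leave the other things on the bench where they are.

Things in the scene. Friction and masses are not known exactly. Their poses are not given: they have to be found in the camera images.
- feed_rail: Fixed feed rail: level steel rod, 12 mm diameter, along the body's y axis from y -205 to +205 mm, centre line 178 mm above the bench at x 0. Origin: bench level under the rod's middle. Base plate 116 x 440 x 8 mm. End panel at y -212, a slim post under the rod at y +206 (loading end). Robot side is -x.
- cover_mouth (a point): Mouth of the white cover over the rod (rail frame 0, +20, 204 mm; its axes). Cover: y -206 to +20, 88 mm wide, underside 199, top 204 mm above the bench; 24 mm slot along its middle, open at this end. A hung carrier slides beneath it with its post up through the slot; a hook cannot enter from above. Two legs 8 x 10 mm at x +-50, y +14 mm.
- rail_load (a point): Point on the rod's centre line in the middle of the open loading section (rail frame x 0, y +105, z 178 mm), axes as feed_rail.
- carrier_blue: Tube carrier with blue caps and post (may be absent), 0.2 to 0.45 kg, starts standing on the bench. Origin: centre of its underside, z up. White block 60 (x) x 44 (y) x 46 mm, two capped tubes up to z 72. Grip post 16 x 16 mm (sides along x, y), top at z 215 mm. Hung, it is upright with the underside 35 mm above the bench, the post reaching 46 mm above the cover.
- hook_blue (a point): Inner peak of the blue carrier's hook (carrier x 0, y 0, z 150 mm; its axes). The hook is an inverted V, 22 mm wide in y, its sides falling at 30 degrees; on -x a strap (x -27 to -21) runs down to the block, on +x a lip (x 21 to 27) ends at z 118. The rod enters from +x between the caps (z 72) and the lip (z 118), then seats in the V, its centre 7 mm below the peak.
- carrier_orange: Tube carrier with orange caps and post (may be absent), 0.2 to 0.45 kg, starts standing on the bench. Origin: centre of its underside, z up. White block 60 (x) x 44 (y) x 46 mm, two capped tubes up to z 72. Grip post 16 x 16 mm (sides along x, y), top at z 215 mm. Hung, it is upright with the underside 35 mm above the bench, the post reaching 46 mm above the cover.
- hook_orange (a point): Inner peak of the orange carrier's hook (carrier x 0, y 0, z 150 mm; its axes). The hook is an inverted V, 22 mm wide in y, its sides falling at 30 degrees; on -x a strap (x -27 to -21) runs down to the block, on +x a lip (x 21 to 27) ends at z 118. The rod enters from +x between the caps (z 72) and the lip (z 118), then seats in the V, its centre 7 mm below the peak.
- carrier_green: Tube carrier with green caps and post (may be absent), 0.2 to 0.45 kg, starts standing on the bench. Origin: centre of its underside, z up. White block 60 (x) x 44 (y) x 46 mm, two capped tubes up to z 72. Grip post 16 x 16 mm (sides along x, y), top at z 215 mm. Hung, it is upright with the underside 35 mm above the bench, the post reaching 46 mm above the cover.
- hook_green (a point): Inner peak of the green carrier's hook (carrier x 0, y 0, z 150 mm; its axes). The hook is an inverted V, 22 mm wide in y, its sides falling at 30 degrees; on -x a strap (x -27 to -21) runs down to the block, on +x a lip (x 21 to 27) ends at z 118. The rod enters from +x between the caps (z 72) and the lip (z 118), then seats in the V, its centre 7 mm below the peak.
- mark_blue: Mark of the blue carrier: a pair of blue strips, 14 mm wide along the rail, on the cover either side of the slot. Origin: midway between them in the slot, 204 mm above the bench; axes as feed_rail. The three marks lie 31, 93 and 155 mm towards -y from the rail's middle; which is where varies.
- mark_orange: Mark of the orange carrier: a pair of orange strips, 14 mm wide along the rail, on the cover either side of the slot. Origin: midway between them in the slot, 204 mm above the bench; axes as feed_rail. The three marks lie 31, 93 and 155 mm towards -y from the rail's middle; which is where varies.
- mark_green: Mark of the green carrier: a pair of green strips, 14 mm wide along the rail, on the cover either side of the slot. Origin: midway between them in the slot, 204 mm above the bench; axes as feed_rail. The three marks lie 31, 93 and 155 mm towards -y from the rail's middle; which is where varies.
- lock_box: Fixed white rail-lock box 84 x 84 x 110 mm. Origin: centre of its underside. A square shaft 36 x 36 mm goes down from the middle of its top to a floor 12 mm above the bench; the stem stands in its middle. The red pointer on top turns with the stem: at the grey tick (box +x) unlocked, at the green tick (box -y) locked.
- lock_stem (a joint): Angle of the brass stem, rad: 0 unlocked, 1.571 locked (hard stop); grows clockwise seen from above. At 0 its sides are parallel to the box's. Square 12 x 12 mm, 24 mm tall, with a 6 mm dome (tip 42 mm above the bench, 68 mm down the shaft). Friction about 0.12 N m; it stays where it is left.
- t_key: T-key, 157 mm tall, 0.22 kg, upright in the holder at the start. Origin: centre of its foot's underside, z up. Foot 22.4 mm square with a square socket 14.4 x 14.4 mm, 26 mm deep from below (sides along x, y); 12 mm rod; red cross bar 70 (x) x 14 x 14 mm centred at z 150. Fully on the stem its foot is 12 to 18 mm above the bench; the socket has about 0.2 rad of play on the stem.
- key_holder: Fixed black key holder. Origin: centre of its underside. Square base 60 x 60 mm, 6 mm thick, with a square well 30 x 30 mm inside, top at 66 mm, floor at 6 mm, where the key stands.
- reagent_bottle: Bystander: amber bottle, 64 mm diameter, 140 mm tall, origin under its centre.
- beaker: Bystander: glass beaker, 70 mm diameter, 85 mm tall, origin under its centre.
- sample_jar: Bystander: small glass jar with white lid, 48 mm diameter, 50 mm tall, origin under its centre.
- tip_box: Bystander: pipette tip box with blue lid, 117 x 80 x 54 mm, origin under its centre.
- vial: Bystander: small white-capped vial, 24 mm diameter, 45 mm tall, origin under its centre.
- spare_cap: Bystander: loose blue tube cap, 28 mm diameter, 14 mm tall, origin under its centre.
Things that resemble listed ones, but are neither listed nor needed, are in the scene too. Leave any red look-alike of the carrier_green alone.

How it is judged:
By the outcome, as a careful person would: the job done as asked, in the order asked, and still so for the second after the job is handed in, with the robot touching nothing.
Of carrier_blue, carrier_orange, carrier_green only 2 to 3 are there at a start; the rules pass over those that are not, and their reading is None.
At some moment in a run one of carrier_blue, carrier_orange, carrier_green may be knocked a few centimetres aside while the robot is not near it.
It also fails if it takes over 210 s, if anything falls off the work surface, if the arm or the gripper's body presses on something with over 40 N, if the wrist force passes 120 N, or if a joint passes its speed limit or range.

## Robot

A 6-joint arm with a two-finger parallel gripper is mounted at the origin on the work surface. World frame = base frame: x ahead of the robot, y to its left, z up, the work surface at z = 0. Lengths are in m, angles in rad, forces in N, time in s.
With the tool pointing down it reaches from about 0.4 to 0.825 m from the base axis. Payload 7 kg.
Tool frame: the origin (TCP) lies midway between the tips of the shut fingers; the grasp point (between the pads) lies behind it (env.grip_point_offset is the x of the grasp point in the tool frame, in m); x points along the fingers, z is the direction in which the jaws open and shut, and the axes are right-handed (so a half turn about x gives the same grasp; the last joint's range is limited). The gripper opens to 85 mm and grips with 20 to 120 N. Pads are 22 mm wide; open, the fingers measure 114 mm over their backs; the gripper's body (76 mm by 85 mm) begins 54 mm behind the grasp point. The pads swing forward as they close: fully open they stand 13 mm farther back than shut.
Start: joints at [-1.052, 0.359, 0.012, 0, -1.224, -0.288], TCP at [0.154, -0.657, 0.231] pointing down, gripper open.
Joint ranges: [-3.07, 3.07], [-1.43, 2.12], [-1.02, 1.25], [-3.03, 1.67], [-3.05, -0], [-3.03, 3.03]. Speed limits (rad/s): [2.39, 2.39, 3.01, 3.14, 3.14, 3.14].

## Interface

Orientations are given as a unit quaternion [x, y, z, w].
In Python, from bench import readout, viewer, order, env gives the robot as it stands.
- The arm moves only by the tool move_arm, never from a script. Its argument "steps" is a list that holds one entry, the list of rows, each a list of 4 numbers: the shift along the tool's x, y, z in m, then the turn about the tool's x in rad. A call has 1 to 20 rows; each row is the pose to reach, as a shift and turn from the pose measured when the call began, along the tool's axes at that moment; what a row does not reach only later rows make up. A row lasts 1/12 s, in which the tool goes at most 41.7 mm and 7.16 degrees, less where a joint would pass 70% of its speed; a pose out of reach is approached as far as the arm can. A call with a gripper value outside its range is refused whole. "claw" is the finger opening in m, from 0 to 0.0854, set as the call begins (left out, the last holds). The fingers move at their own pace and stop on an object; "newtons" is the grip in N (left out, the last holds). Time passes only in rows, so rows that repeat a pose let the fingers close. It gives the time, the measured TCP pose, the force and the opening at its end, in the units of the state.
- readout.get_state(): the state, without advancing time (a new reading comes with each control period).
- viewer.camera(name): name is "side" or "top" or "wrist"; returns (picture, depth): 480x640x3 uint8, blue, green, red; 480x640 float32, m along the optical axis (not along the pixel's ray), 0 where there is no reading.
- viewer.get_calibration(name): a dict with "fov_y" (degrees; the focal length in pixels is half the picture's height over the tangent of half this angle, whatever the lens; pixels are square), "cx", "cy" (the principal point, pixels), "k1" (the pictures are not rectified: a ray, as slopes to the right and down, at radius r is drawn at 1 + k1 r^2 times it, then the intrinsics apply), "rvec" (rotation vector, rad) and "tvec" (3), from world to camera coordinates, as OpenCV has them; the wrist camera has in their place "T_tool_cam" (4x4, takes a point from camera to tool coordinates, whose origin is the TCP and whose axes are the tool frame's). Camera axes: x right, y down, z forward; pixel columns grow to the right and rows downward; lengths in m; the calibration is good to about 2 mm. A picture is of the moment at which its call begins: read the wrist's pose just before it. get_calibration takes no time and is no camera call.
- order.sign_off(): hands the job in, once; it reports no verdict.
The state is a dict: "time": time; "joint_positions": joint angles; "joint_velocities": joint speeds; "joint_torque": joint torques, N m; "ee_pos": TCP position; "eef_rot": TCP orientation; "wrist_force": force on the tool from outside, world axes, zero at the start; "moment": the same for the moment, N m; "opening": finger opening in m.
Only numpy, scipy, OpenCV 4.12 (cv2) and the standard library are available. Lean on these libraries where they do the work, as an engineer would, in place of code of your own. Each camera call takes 0.05 s, during which the arm holds its last target. There are 200 camera calls.

## Working session

There is one attempt and no reset: what is moved stays moved. The work goes in short steps, Python scripts to look and compute and a tool call to move; the robot and the scene stay as the last step left them, time stands still between calls to the robot, and variables do not carry over. Pictures are saved under pics/ and viewed, about 12 in all and at most 16, crops included, and the job is handed in when it is done.

Besides the shell and the picture viewer there is one more tool, called after "Emit:" as name(argument=value, ...), one argument or row to a line, values as JSON. move_arm: Moves the arm, as the interface text tells. Its arguments: {"type":"object","properties":{"steps":{"type":"array","items":{"type":"array","items":{"type":"array","items":{"type":"number"}}}},"claw":{"type":"number"},"newtons":{"type":"number"}},"required":["steps"]}

```bash
ls; mkdir -p pics
cat > h.py <<'E'
import numpy as np, cv2, pickle
from scipy.spatial.transform import Rotation as R
from bench import readout, viewer, order, env
def snap(n):
    s=readout.get_state(); im,d=viewer.camera(n); c=viewer.get_calibration(n)
    if n=='wrist':
        T=np.eye(4);T[:3,:3]=R.from_quat(s['eef_rot']).as_matrix();T[:3,3]=s['ee_pos']
        W=T@np.array(c['T_tool_cam'])
    else:
        C=np.eye(4);C[:3,:3]=R.from_rotvec(np.ravel(c['rvec'])).as_matrix();C[:3,3]=np.ravel(c['tvec']);W=np.linalg.inv(C)
    return im,d,c,W
def K(c):
    f=240/np.tan(np.radians(c['fov_y'])/2); return np.array([[f,0,c['cx']],[0,f,c['cy']],[0,0,1]])
def ray(c,W,u,v):
    p=cv2.undistortPoints(np.array([[[u,v]]],float),K(c),np.array([c['k1'],0,0,0,0.]))[0,0]
    return W[:3,:3]@np.array([p[0],p[1],1.])
def atz(c,W,u,v,z):
    r=ray(c,W,u,v); return W[:3,3]+r*(z-W[2,3])/r[2]
def cloud(d,c,W):
    v,u=np.mgrid[0:480,0:640]
    p=cv2.undistortPoints(np.stack([u.ravel(),v.ravel()],1).astype(float)[:,None],K(c),np.array([c['k1'],0,0,0,0.]))[:,0]
    P=np.c_[p,np.ones(len(p))]*d.ravel()[:,None]
    return (P@W[:3,:3].T+W[:3,3]).reshape(480,640,3)
def proj(c,W,P):
    Ci=np.linalg.inv(W); return cv2.projectPoints(np.atleast_2d(np.array(P,float)),cv2.Rodrigues(Ci[:3,:3])[0],Ci[:3,3],K(c),np.array([c['k1'],0,0,0,0.]))[0][:,0]
def tool(dw):  # world shift -> tool axes
    return R.from_quat(readout.get_state()['eef_rot']).inv().apply(dw)
E
python3 - <<'E'
from h import *
print(readout.get_state(), env.grip_point_offset)
for n in('top','side'):
    s=snap(n);pickle.dump(s,open(n+'0.pkl','wb'));cv2.imwrite(f'pics/{n}0.png',s[0]);print(n,s[2],s[3][:3,3])
print(viewer.get_calibration('wrist'))
E
```

```text
pics
{'time': 0.0, 'joint_positions': array([-1.05189085e+00,  3.59379521e-01,  1.10946691e-02, -3.56405605e-04,
       -1.22409009e+00, -2.88092426e-01]), 'joint_velocities': array([ 0.00125493, -0.00094088,  0.00189774,  0.00045849, -0.00197511,
       -0.00072342]), 'joint_torque': array([ 3.80708007e-03, -5.83326244e+01,  2.93414569e+01,  6.93647727e+00,
       -6.14627192e-03,  1.06296054e-05]), 'ee_pos': array([ 0.15429022, -0.65665459,  0.23038289]), 'eef_rot': array([-0.5537487 ,  0.43881431,  0.55469622,  0.4394502 ]), 'wrist_force': array([-0.38304427, -0.70226804,  0.17235862]), 'moment': array([0.02096736, 0.00468448, 0.00352655]), 'opening': 0.08536015681440805} -0.0187
top {'fov_y': 54.192884971763014, 'cx': 325.66768934877496, 'cy': 238.1225680266151, 'k1': -0.12172004927828099, 'rvec': array([ 2.19921365, -2.16728595,  0.14124798]), 'tvec': array([-0.0230661 ,  0.54387649,  0.98828231])} [0.44203297 0.0133215  1.03801011]
side {'fov_y': 42.865496538933094, 'cx': 318.07353097700747, 'cy': 232.05113683701921, 'k1': -0.030642550762258105, 'rvec': array([ 1.97847125, -0.72617411,  0.43728878]), 'tvec': array([-0.39490876,  0.28197875,  1.10939426])} [-0.24610124 -0.88585158  0.78798586]
{'fov_y': 70.92750421604453, 'cx': 323.15243474895397, 'cy': 237.2531907323254, 'k1': -0.045654907193534995, 'T_tool_cam': array([[ 2.36177684e-04, -3.16578585e-01,  9.48566257e-01,
        -1.41816645e-01],
       [ 1.40711130e-04, -9.48566264e-01, -3.16578622e-01,
         8.23207745e-02],
       [ 9.99999962e-01,  2.08242636e-04, -1.79484053e-04,
         1.66782415e-03],
       [ 0.00000000e+00,  0.00000000e+00,  0.00000000e+00,
         1.00000000e+00]])}
```

View pics/top0.png

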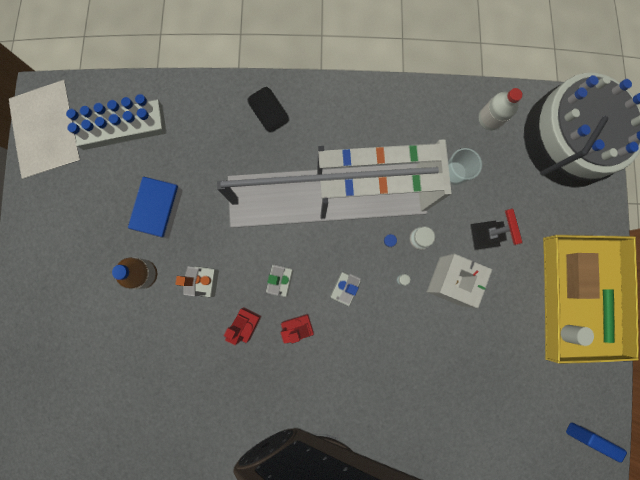

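View pics/side0.png

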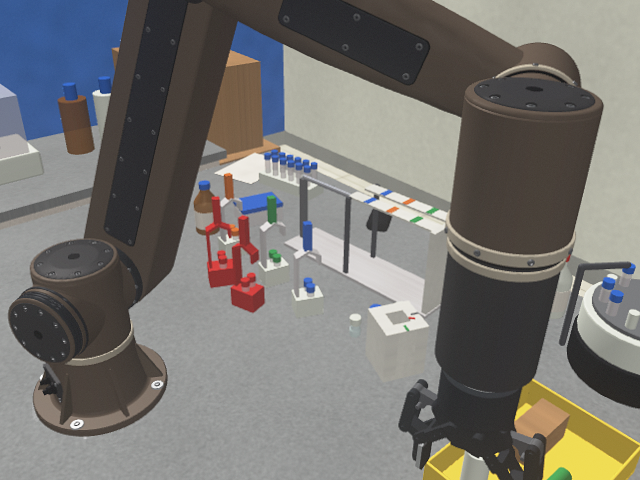

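```bash
cat > a.py <<'E'
from h import *
im,d,c,W=pickle.load(open('top0.pkl','rb'))
P=cloud(d,c,W); hsv=cv2.cvtColor(im,cv2.COLOR_BGR2HSV); Z=P[...,2]
v,u=np.mgrid[0:480,0:640]
print('bench z',np.median(Z[380:420,100:200]))
box=lambda a,b,e,f:(u>=a)&(u<=b)&(v>=e)&(v<=f)
sat=hsv[...,1]>120; hue=hsv[...,0]
cols={'blue':(100,130),'orange':(5,18),'green':(45,85)}
for n,b in dict(blue=(325,370,260,315),green=(260,300,255,310),orange=(170,225,255,305)).items():
    m=box(*b); cm=m&sat&(hue>cols[n][0])&(hue<cols[n][1])
    t=cm&(Z>.19); print(n,'post n',t.sum(),P[t].mean(0) if t.any() else '', P[t].max(0) if t.any() else '')
    t=cm&(Z>.06)&(Z<.085); print(' caps',t.sum(),np.median(P[t],0) if t.any() else '')
    t=m&(Z>.035)&(Z<.055); r=cv2.minAreaRect(P[t][:,:2].astype(np.float32)*1000); print(' block',t.sum(),r)
m=box(315,455,135,205)&(Z>.195)&(Z<.215)&(hsv[...,2]>150); 
r=cv2.minAreaRect(P[m][:,:2].astype(np.float32)*1000); print('cover',m.sum(),r,np.median(Z[m]),cv2.boxPoints(r))
m=box(215,318,170,195)&(Z>.17)&(Z<.195); print('rod',m.sum(),cv2.fitLine(P[m][:,:2].astype(np.float32),cv2.DIST_HUBER,0,.01,.01).ravel(),np.median(Z[m]))
for n in cols:
    m=box(330,430,140,205)&sat&(hue>cols[n][0])&(hue<cols[n][1])&(Z>.19); print('mark',n,m.sum(),P[m].mean(0))
m=box(425,500,250,310)&(Z>.1)&(Z<.12); r=cv2.minAreaRect(P[m][:,:2].astype(np.float32)*1000);print('box',m.sum(),r,np.median(Z[m]))
m=box(495,530,200,250)&sat&((hue<5)|(hue>174))&(Z>.12); r=cv2.minAreaRect(P[m][:,:2].astype(np.float32)*1000);print('keybar',m.sum(),r,np.median(Z[m]))
m=box(465,515,210,255)&(Z>.056)&(Z<.076); r=cv2.minAreaRect(P[m][:,:2].astype(np.float32)*1000);print('holder',m.sum(),r,np.median(Z[m]))
a=cv2.resize(im[250:350,160:380],None,fx=3.6,fy=3.6,interpolation=cv2.INTER_CUBIC)
b=cv2.resize(im[190:320,400:540],None,fx=1.8,fy=1.8,interpolation=cv2.INTER_CUBIC)
o=np.zeros((a.shape[0]+b.shape[0],a.shape[1],3),np.uint8);o[:a.shape[0]]=a;o[a.shape[0]:,:b.shape[1]]=b
s=cv2.imread('pics/side0.png')[160:320,190:350]; s=cv2.resize(s,None,fx=1.45,fy=1.45);o[a.shape[0]:a.shape[0]+s.shape[0],300:300+s.shape[1]]=s
cv2.imwrite('pics/crop0.png',o)
E
python3 a.py
```

```text
bench z 0.0015492544285604648
blue post n 83 [ 0.43608841 -0.05608737  0.22454325] [0.44511962 0.0133215  1.03801011]
 caps 42 [ 0.44440998 -0.04859622  0.07299511]
 block 204 ((434.7805480957031, -57.075340270996094), (43.75077438354492, 59.398223876953125), 64.90384674072266)
green post n 61 [0.45127224 0.08229131 0.21570877] [0.45888601 0.08986031 0.21964981]
 caps 35 [0.45199816 0.0702616  0.07252004]
 block 181 ((451.52740478515625, 83.15019226074219), (44.58209991455078, 57.9496955871582), 77.75630950927734)
orange post n 116 [0.44614466 0.24039478 0.21971461] [0.45428502 0.2537499  1.03801011]
 caps 93 [0.44910997 0.23541662 0.072623  ]
 block 346 ((446.3056640625, 243.5858154296875), (41.90888977050781, 60.889530181884766), 84.01282501220703)
cover 3811 ((655.7642822265625, -116.46556854248047), (101.45162200927734, 238.80062866210938), 3.7907116413116455) 0.20442602378472685 [[ 5.9725568e+02 -6.8006921e-01]
 [ 6.1304327e+02 -2.3895825e+02]
 [ 7.1427289e+02 -2.3225107e+02]
 [ 6.9848529e+02  6.0271149e+00]]
rod 682 [ 0.08692434 -0.9962149   0.6332683   0.10136741] 0.18322246569888756
mark blue 209 [ 0.64825654 -0.04855611  0.20555767]
mark orange 225 [ 0.65264951 -0.1101878   0.20545578]
mark green 76 [ 0.67341697 -0.17097038  0.20539548]
box 1546 ((454.79681396484375, -295.8207702636719), (87.29446411132812, 85.68354797363281), 68.1478042602539) 0.1105511158565573
keybar 300 ((518.7540283203125, -182.51414489746094), (68.65278625488281, 415.0155334472656), 12.000445365905762) 0.16279526754072032
holder 244 ((559.4013061523438, -377.9072265625), (42.757850646972656, 44.11341857910156), 8.92273235321045) 0.06544159248403009
```

View pics/crop0.png

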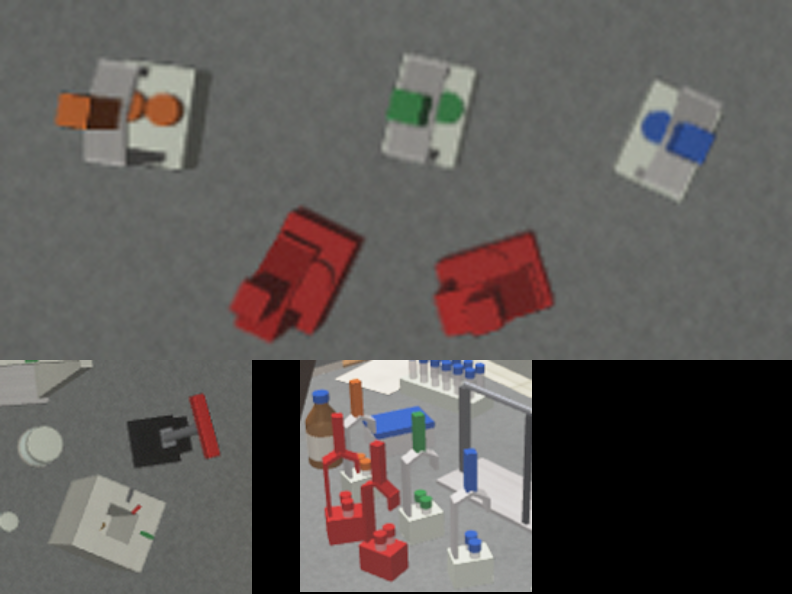

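```bash
cat >> h.py <<'E'
def go(p,yaw=None):
    s=readout.get_state(); M=R.from_quat(s['eef_rot']).as_matrix(); d=M.T@(np.array(p)-s['ee_pos'])
    y0=np.degrees(np.arctan2(M[1,2],M[0,2])); t=0
    if yaw is not None: t=-((yaw-y0+90)%180-90)   # tool x down: + turn lowers yaw
    print('ee',s['ee_pos'].round(4),'jaw yaw',y0.round(2),'tilt',M[:,0].round(3),'shift',d.round(4),'turn',np.radians(t).round(4),'q6',s['joint_positions'][5].round(2),'F',np.round(s['wrist_force'],1),'open',s['opening'],'t',s['time'])
E
python3 - <<'E'
from h import *
go([0.45,-0.25,0.30],-12.2)
im,d,c,W=pickle.load(open('top0.pkl','rb'))
for q in [(236,335),(290,335),(242,326),(297,328)]: print(atz(c,W,*q,.1))
E
```

```text
ee [ 0.1543 -0.6567  0.2305] jaw yaw 103.22 tilt [-0.     0.001 -1.   ] shift [-0.0691 -0.3809  0.3284] turn -1.1272 q6 -0.29 F [-0.3  0.3 -0.8] open 0.08547950452443831 t 0.1
[0.34142572 0.16179603 0.1       ]
[0.34323379 0.05493017 0.1       ]
[0.35937325 0.15028256 0.1       ]
[0.35719628 0.04132098 0.1       ]
```

Emit:
move_arm(
  steps=[
    [[-0.07,-0.1,0.08,-0.2],[-0.07,-0.381,0.328,-1.127],[-0.07,-0.381,0.328,-1.127],[-0.07,-0.381,0.328,-1.127],[-0.07,-0.381,0.328,-1.127],[-0.07,-0.381,0.328,-1.127],[-0.07,-0.381,0.328,-1.127],[-0.07,-0.381,0.328,-1.127],[-0.07,-0.381,0.328,-1.127],[-0.07,-0.381,0.328,-1.127],[-0.07,-0.381,0.328,-1.127],[-0.07,-0.381,0.328,-1.127],[-0.07,-0.381,0.328,-1.127],[-0.07,-0.381,0.328,-1.127],[-0.07,-0.381,0.328,-1.127],[-0.07,-0.381,0.328,-1.127]],
  ],
  claw=0.06,
)

```text
time: 1.43
ee_pos: [0.4497, -0.2506, 0.3005]
eef_rot: [-0.703, 0.075, 0.704, 0.076]
wrist_force: [0.1, 0.3, -0.7]
opening: 0.0597
```

Run:
```python
from h import *
go([0.4513,0.0826,0.30],-12.2)
```

```text
ee [ 0.4497 -0.2506  0.3005] jaw yaw 167.78 tilt [-0.001  0.002 -1.   ] shift [ 0.0011 -0.326   0.069 ] turn -0.0003 q6 -0.08 F [ 0.1  0.3 -0.7] open 0.05970599059141211 t 1.4333
```

Emit:
move_arm(
  steps=[
    [[0,-0.326,0.069,0],[0,-0.326,0.069,0],[0,-0.326,0.069,0],[0,-0.326,0.069,0],[0,-0.326,0.069,0],[0,-0.326,0.069,0],[0,-0.326,0.069,0],[0,-0.326,0.069,0],[0,-0.326,0.069,0],[0,-0.326,0.069,0],[0,-0.326,0.069,0]],
  ],
)

```text
time: 2.35
ee_pos: [0.4511, 0.0817, 0.3008]
eef_rot: [-0.702, 0.075, 0.704, 0.076]
wrist_force: [0.3, -0.0, -0.2]
opening: 0.0599
```

```bash
cat >> h.py <<'E'
COL={'blue':(100,130),'orange':(5,18),'green':(45,85)}
def carrier(n,near,cam='wrist',S=None,zo=0.):
    im,d,c,W=S or snap(cam); P=cloud(d,c,W); hsv=cv2.cvtColor(im,cv2.COLOR_BGR2HSV); Z=P[...,2]-zo
    m=(hsv[...,1]>110)&(hsv[...,0]>COL[n][0])&(hsv[...,0]<COL[n][1])&(np.hypot(P[...,0]-near[0],P[...,1]-near[1])<.09)&(d>0)
    t=m&(Z>.208)&(Z<.222)
    if t.sum()>10:
        q=P[t]; r=cv2.minAreaRect(q[:,:2].astype(np.float32)*1000); print(cam,n,'post',t.sum(),np.median(q[:,2]).round(4),'mid',((q.min(0)+q.max(0))/2).round(4),'rect',np.round(r[0]+r[1]+(r[2],),1))
    t=(Z>.036)&(Z<.056)&(np.hypot(P[...,0]-near[0],P[...,1]-near[1])<.06)&(d>0)
    if t.sum()>10: r=cv2.minAreaRect(P[t][:,:2].astype(np.float32)*1000); print('  block',t.sum(),np.round(r[0]+r[1]+(r[2],),1))
    return im,d,c,W
E
python3 - <<'E'
from h import *
S=carrier('green',(.4513,.0826)); cv2.imwrite('pics/w1.png',S[0]); pickle.dump(S,open('w1.pkl','wb'))
go([0.4513,0.0826,0.181],-12.2)
E
```

```text
wrist green post 477 0.2142 mid [0.4521 0.0835 0.2122] rect [452.1  83.5  16.1  14.6  78.1]
  block 1005 [450.9  79.6  35.5  59.5  78.3]
ee [0.4512 0.0813 0.3009] jaw yaw 167.7 tilt [-0.002  0.001 -1.   ] shift [ 1.199e-01 -1.200e-03 -1.000e-04] turn -0.0017 q6 -0.82 F [-0.6 -1.  -0.1] open 0.060074021130715714 t 2.4
```

View pics/w1.png

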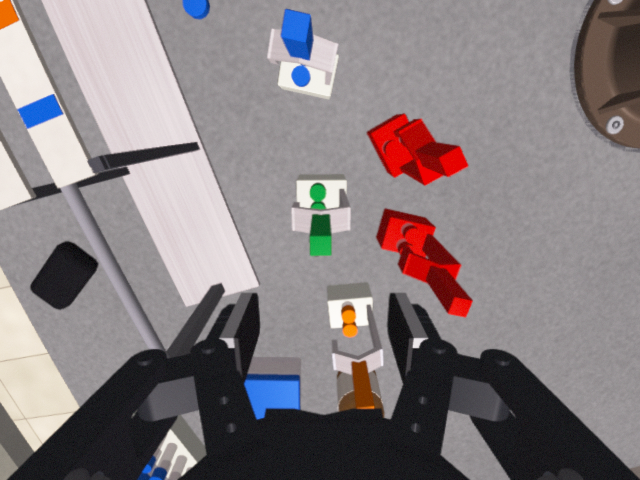

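Emit:
move_arm(
  steps=[
    [[0.02,-0.002,0,0],[0.05,-0.002,-0.001,0],[0.08,-0.002,-0.001,0],[0.1,-0.002,-0.001,0],[0.12,-0.002,-0.001,0],[0.12,-0.002,-0.001,0],[0.12,-0.002,-0.001,0]],
  ],
)

```text
time: 2.98
ee_pos: [0.4522, 0.0813, 0.1807]
eef_rot: [-0.702, 0.077, 0.704, 0.076]
wrist_force: [0.1, 0.7, 1.1]
opening: 0.0603
```

Emit:
move_arm(
  steps=[
    [[0,0,0,0],[0,0,0,0],[0,0,0,0],[0,0,0,0],[0,0,0,0],[0,0,0,0],[0,0,0,0],[0,0,0,0]],
  ],
  claw=0,
  newtons=60,
)

```text
time: 3.65
ee_pos: [0.453, 0.0816, 0.1818]
eef_rot: [-0.703, 0.076, 0.703, 0.076]
wrist_force: [0.2, -0.2, 6.5]
opening: 0.0152
```

Run:
```python
from h import *
go([0.454,0.084,0.272],5)
```

```text
ee [0.453  0.0816 0.1818] jaw yaw 167.6 tilt [-0.001  0.    -1.   ] shift [-0.0902 -0.0025 -0.0003] turn -0.3037 q6 -0.82 F [ 0.2 -0.2  6.5] open 0.015224778052509214 t 3.65
```

Emit:
move_arm(
  steps=[
    [[-0.015,0,0,0],[-0.03,0,0,0],[-0.05,0,0,0],[-0.07,0,0,-0.1],[-0.084,0,0,-0.2],[-0.084,0,0,-0.303],[-0.084,0,0,-0.303],[-0.084,0,0,-0.303],[-0.084,0,0,-0.303]],
  ],
)

```text
time: 4.4
ee_pos: [0.4524, 0.0815, 0.265]
eef_rot: [-0.705, -0.029, 0.707, -0.029]
wrist_force: [1.0, -0.4, -3.0]
opening: 0.0154
```

Run:
```python
from h import *
S=snap('wrist');cv2.imwrite('pics/w2.png',S[0]);pickle.dump(S,open('w2.pkl','wb'))
# rod line from wrist cloud
P=cloud(S[1],S[2],S[3]);
m=(S[1]>0)&(abs(P[...,2]-.18)<.008)&(P[...,0]>.58)&(P[...,1]>.03)&(P[...,1]<.19)
q=P[m];print(len(q),np.median(q[:,2]),cv2.fitLine(q[:,:2].astype(np.float32),cv2.DIST_HUBER,0,.01,.01).ravel(), q.min(0),q.max(0))
hsv=cv2.cvtColor(S[0],cv2.COLOR_BGR2HSV)
for n in COL:
    m=(S[1]>0)&(abs(P[...,2]-.204)<.01)&(P[...,0]>.58)&(hsv[...,1]>120)&(hsv[...,0]>COL[n][0])&(hsv[...,0]<COL[n][1])
    if m.sum()>20: print(n,m.sum(),P[m].mean(0),P[m].min(0),P[m].max(0))
go([0.565,0.081,0.266],5)
S=snap('side');cv2.imwrite('pics/s2.png',S[0])
```

```text
3946 0.18160588462306 [ 0.08797673 -0.99612254  0.62849355  0.13228059] [0.61843503 0.03009707 0.17201753] [0.64591855 0.1899638  0.18465751]
blue 1095 [ 0.62064541 -0.04770519  0.20413556] [ 0.60511498 -0.05331125  0.20114347] [ 0.63829625 -0.04130714  0.20609718]
ee [0.4525 0.0815 0.265 ] jaw yaw -175.2 tilt [-0.003 -0.    -1.   ] shift [-0.0013  0.0099 -0.112 ] turn -0.0034 q6 -0.52 F [ 1.   0.2 -3.4] open 0.01481301789076965 t 4.45
```

View pics/w2.png

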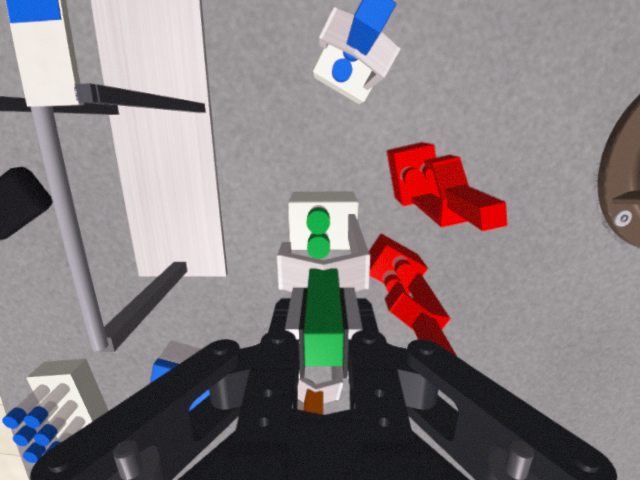

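Run:
```python
from h import *
go([0.633,0.081,0.265],5.05)
```

```text
ee [0.4527 0.0815 0.2651] jaw yaw -175.16 tilt [-0.002 -0.    -1.   ] shift [-0.0003  0.0157 -0.1797] turn -0.0037 q6 -0.52 F [-0.5 -0.  -3.3] open 0.015009714534128306 t 4.5
```

Emit:
move_arm(
  steps=[
    [[0,0.003,-0.03,-0.004],[0,0.006,-0.06,-0.004],[0,0.009,-0.09,-0.004],[0,0.012,-0.115,-0.004],[0,0.013,-0.135,-0.004],[0,0.014,-0.15,-0.004],[0,0.015,-0.16,-0.004],[0,0.016,-0.17,-0.004],[0,0.016,-0.18,-0.004],[0,0.016,-0.18,-0.004],[0,0.016,-0.18,-0.004],[0,0.016,-0.18,-0.004]],
  ],
)

```text
time: 5.5
ee_pos: [0.6329, 0.0807, 0.2648]
eef_rot: [-0.705, -0.031, 0.707, -0.031]
wrist_force: [-1.3, 0.3, -3.2]
opening: 0.0151
```

Run:
```python
from h import *
go([0.633,0.081,0.215],5.05)
S=snap('side');W=S[0];cv2.imwrite('pics/s3.png',cv2.resize(W[140:340,200:460],None,fx=2.8,fy=2.8))
```

```text
ee [0.6329 0.0807 0.2648] jaw yaw -174.94 tilt [-0.003 -0.    -1.   ] shift [ 0.0498 -0.0002 -0.0003] turn 0.0002 q6 -0.34 F [-1.3  0.3 -3.2] open 0.015051440897295328 t 5.5
```

View pics/s3.png

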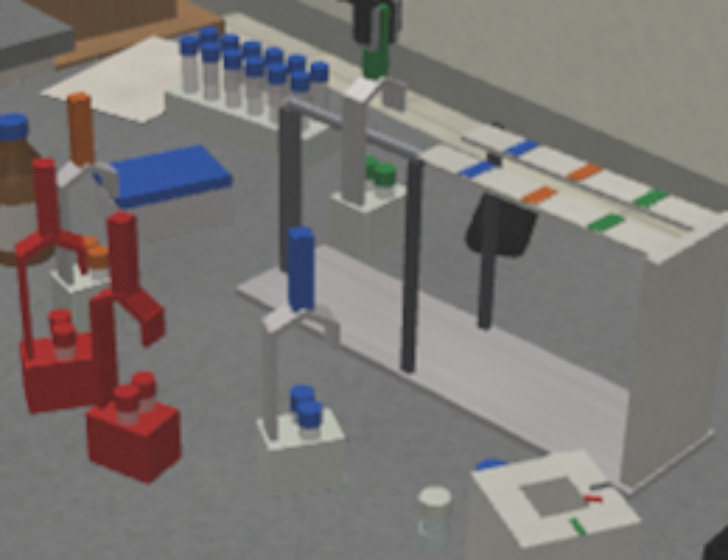

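Emit:
move_arm(
  steps=[
    [[0.015,0,0,0],[0.025,0,0,0],[0.035,0,0,0],[0.041,0,0,0],[0.045,0,0,0],[0.048,0,0,0],[0.048,0,0,0],[0.048,0,0,0]],
  ],
)

```text
time: 6.22
ee_pos: [0.6349, 0.0809, 0.2191]
eef_rot: [0.707, 0.032, -0.705, 0.031]
wrist_force: [3.9, -1.4, 4.8]
opening: 0.0152
```

Run:
```python
from h import *
go([0.633,0.081,0.215],5.05)
S=snap('wrist');pickle.dump(S,open('w4.pkl','wb'));im,d,c,W=S
P=cloud(d,c,W);hsv=cv2.cvtColor(im,cv2.COLOR_BGR2HSV)
e=readout.get_state()['ee_pos']
for n in COL:
    m=(d>0)&(abs(P[...,2]-.204)<.008)&(P[...,0]>.58)&(hsv[...,1]>120)&(hsv[...,0]>COL[n][0])&(hsv[...,0]<COL[n][1])&(np.hypot(P[...,0]-e[0],P[...,1]-e[1])>.06)
    if m.sum()>20: r=cv2.minAreaRect(P[m][:,:2].astype(np.float32)*1000);print(n,m.sum(),P[m].mean(0),np.round(r[0]+r[1]+(r[2],),1))
cv2.imwrite('pics/w4.png',im)
```

```text
ee [0.6349 0.0809 0.2191] jaw yaw -174.89 tilt [ 0.003  0.    -1.   ] shift [ 0.0041 -0.0003  0.0019] turn 0.001 q6 -0.34 F [ 3.9 -1.4  4.8] open 0.015156331491414946 t 6.2167
blue 3060 [ 0.64843552 -0.04384458  0.20423183] [648.5 -43.9  86.3   8.7   5.2]
```

View pics/w4.png

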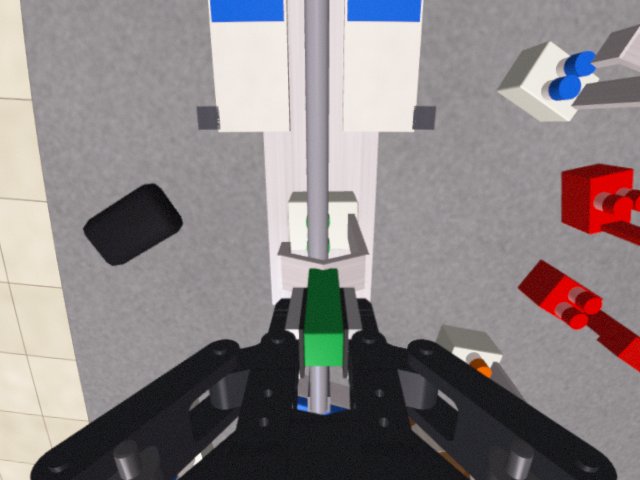

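Emit:
move_arm(
  steps=[
    [[-0.001,0.01,-0.001,0.001],[-0.001,0.025,-0.001,0.001],[-0.001,0.04,-0.001,0.001],[-0.001,0.05,-0.001,0.001],[-0.001,0.06,-0.001,0.001],[-0.001,0.07,-0.001,0.001],[-0.001,0.08,-0.001,0.001],[-0.001,0.095,-0.001,0.001],[-0.001,0.11,-0.001,0.001],[-0.001,0.125,-0.001,0.001],[-0.001,0.14,-0.001,0.001],[-0.001,0.14,-0.001,0.001],[-0.001,0.14,-0.001,0.001]],
  ],
)

```text
time: 7.35
ee_pos: [0.6482, -0.0601, 0.2199]
eef_rot: [0.707, 0.031, -0.706, 0.03]
wrist_force: [-0.5, 0.6, -3.3]
opening: 0.015
```

```bash
cat >> h.py <<'E'
def marks():
    S=snap('wrist');im,d,c,W=S;P=cloud(d,c,W);hsv=cv2.cvtColor(im,cv2.COLOR_BGR2HSV);e=readout.get_state()['ee_pos'];uy=np.array([-.088,.996,0])
    rx=np.array([.996,.088,0])
    for n in COL:
        m=(d>0)&(abs(P[...,2]-.204)<.008)&(P[...,0]>.56)&(hsv[...,1]>120)&(hsv[...,0]>COL[n][0])&(hsv[...,0]<COL[n][1])
        m&=abs((P-e)@rx)>.013
        if m.sum()>20:
            a=P[m]@uy; b=P[m]@rx; l=b<np.median(b); q=lambda s:np.round([s.min(),s.max()],4)
            print(n,m.sum(),P[m].mean(0).round(4),'along',np.percentile(a,[1,99]).round(4),'across',q(b))
    # grasped/near post: top points
    hx=P-e
    for n in COL:
        m=(d>0)&(P[...,2]>.24)&(P[...,2]<.256)&(hsv[...,1]>110)&(hsv[...,0]>COL[n][0])&(hsv[...,0]<COL[n][1])
        if m.sum()>20: a=P[m]@uy;b=P[m]@rx;print('post',n,m.sum(),np.percentile(a,[1,99]).round(4),np.percentile(b,[1,99]).round(4),P[m][:,2].max())
    print('tcp along',e@uy,'across',e@rx); return S
E
python3 - <<'E'
from h import *
go([0.6581,-0.172,0.2185],5.05)
S=marks();cv2.imwrite('pics/w5.png',S[0])
E
```

```text
ee [ 0.6482 -0.0601  0.2199] jaw yaw -175.06 tilt [ 0.003  0.    -1.   ] shift [ 0.0014  0.1123 -0.0002] turn -0.0019 q6 -0.12 F [-0.5  0.6 -3.3] open 0.015000598907734464 t 7.35
blue 1441 [ 0.6522 -0.0472  0.2042] along [-0.1109 -0.0969] across [0.5991 0.6849]
orange 3542 [ 0.6544 -0.1088  0.2042] along [-0.1726 -0.159 ] across [0.5987 0.685 ]
green 4771 [ 0.6598 -0.1705  0.2042] along [-0.2345 -0.2212] across [0.599  0.6849]
post green 1970 [-0.1235 -0.1069] [0.6316 0.6467] 0.25556240278204256
tcp along -0.11624357932222515 across 0.6403986156280417
```

Emit:
move_arm(
  steps=[
    [[0,0.015,0,-0.002],[0,0.03,0,-0.002],[0,0.045,0,-0.002],[0,0.06,0,-0.002],[0,0.075,0,-0.002],[0,0.09,0,-0.002],[0,0.1,0,-0.002],[0,0.11,0,-0.002],[0,0.1125,0,-0.002],[0,0.1125,0,-0.002],[0,0.1125,0,-0.002]],
  ],
)

```text
time: 8.32
ee_pos: [0.658, -0.1714, 0.2197]
eef_rot: [0.707, 0.031, -0.706, 0.031]
wrist_force: [-0.1, 0.5, -3.2]
opening: 0.0154
```

Run:
```python
from h import *
go([0.6581,-0.172,0.2185],5.05)
S=marks();cv2.imwrite('pics/w6.png',S[0])
```

```text
ee [ 0.658  -0.1714  0.2197] jaw yaw -174.93 tilt [ 0.002  0.001 -1.   ] shift [ 0.0012  0.0006 -0.0001] turn 0.0004 q6 0.06 F [-0.1  0.5 -3.2] open 0.015361742504686011 t 8.3167
orange 71 [ 0.638  -0.1085  0.2041] along [-0.1697 -0.1592] across [0.6245 0.6271]
green 2373 [ 0.6606 -0.171   0.2042] along [-0.2347 -0.2216] across [0.5993 0.6845]
post green 1955 [-0.2349 -0.2187] [0.6315 0.6466] 0.25596819324088305
tcp along -0.22829887243958608 across 0.6403063312907453
```

View pics/w6.png

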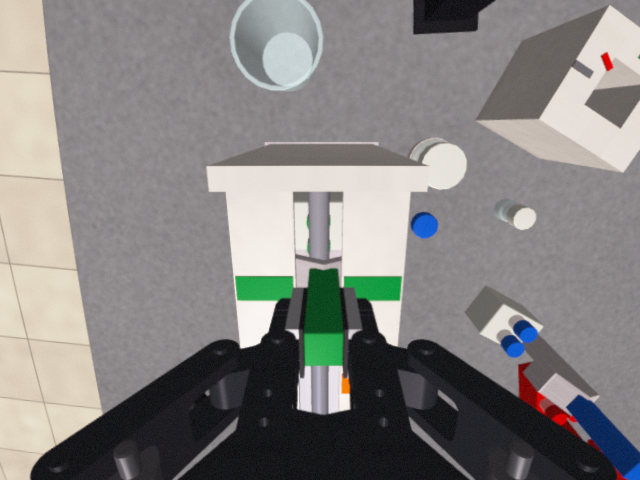

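Emit:
move_arm(
  steps=[
    [[0.001,0.0012,0,0],[0.001,0.0012,0,0],[0.001,0.0012,0,0]],
  ],
)

```text
time: 8.62
ee_pos: [0.6582, -0.1718, 0.2189]
eef_rot: [0.707, 0.032, -0.705, 0.032]
wrist_force: [-0.4, 0.2, -3.1]
opening: 0.0152
```

Emit:
move_arm(
  steps=[
    [[0,0,0,0],[0,0,0,0],[0,0,0,0],[0,0,0,0],[0,0,0,0],[-0.03,0,0,0],[-0.06,0,0,0],[-0.09,0,0,0],[-0.11,0,0,0],[-0.11,0,0,0],[-0.11,0,0,0]],
  ],
  claw=0.06,
)

```text
time: 9.53
ee_pos: [0.6584, -0.1719, 0.3307]
eef_rot: [0.709, 0.032, -0.704, 0.032]
wrist_force: [-0.2, 0.1, -0.4]
opening: 0.06
```

Run:
```python
from h import *
S=marks();S=snap('top');pickle.dump(S,open('top1.pkl','wb'))
carrier('orange',(.446,.241),S=S);carrier('blue',(.436,-.0565),S=S)
go([0.447,0.18,0.33],-6)
```

```text
blue 711 [ 0.6492 -0.0473  0.2042] along [-0.111  -0.0973] across [0.5992 0.6845]
orange 884 [ 0.6537 -0.109   0.2042] along [-0.1727 -0.1592] across [0.599  0.6849]
green 945 [ 0.6595 -0.1708  0.2042] along [-0.234  -0.2222] across [0.5993 0.6842]
post green 539 [-0.2345 -0.2194] [0.6288 0.6437] 0.25246529864741507
tcp along -0.2289220373304786 across 0.6400724557066655
wrist orange post 92 0.2158 mid [0.4464 0.2444 0.2146] rect [446.4 244.3  16.7  15.8  86.6]
  block 344 [446.6 242.6  41.5  61.7  86.2]
ee [ 0.6575 -0.1717  0.3281] jaw yaw -174.86 tilt [ 0.002  0.001 -1.   ] shift [-0.0019 -0.3691  0.1782] turn 0.1944 q6 0.06 F [-0.2 -0.6 -0.8] open 0.0599818912232797 t 9.6333
```

Run:
```python
from h import *
go([0.446,0.243,0.30],-4)
```

```text
ee [ 0.6575 -0.1717  0.3281] jaw yaw -174.86 tilt [ 0.002  0.001 -1.   ] shift [ 0.0282 -0.4319  0.1736] turn 0.1594 q6 0.06 F [-0.2 -0.6 -0.8] open 0.0599818912232797 t 9.6333
```

Emit:
move_arm(
  steps=[
    [[0,-0.432,0.174,0.159],[0,-0.432,0.174,0.159],[0,-0.432,0.174,0.159],[0,-0.432,0.174,0.159],[0,-0.432,0.174,0.159],[0,-0.432,0.174,0.159],[0,-0.432,0.174,0.159],[0.01,-0.432,0.174,0.159],[0.02,-0.432,0.174,0.159],[0.028,-0.432,0.174,0.159],[0.028,-0.432,0.174,0.159],[0.028,-0.432,0.174,0.159],[0.028,-0.432,0.174,0.159],[0.028,-0.432,0.174,0.159],[0.028,-0.432,0.174,0.159]],
  ],
)

```text
time: 10.88
ee_pos: [0.4457, 0.2425, 0.2997]
eef_rot: [0.707, -0.024, -0.706, -0.025]
wrist_force: [0.5, -0.4, 0.0]
opening: 0.0599
```

Run:
```python
from h import *
S=carrier('orange',(.446,.243))
go([0.446,0.243,0.181],-4)
S=snap('top');pickle.dump(S,open('top2.pkl','wb'))
carrier('blue',(.436,-.0565),S=S)
```

```text
wrist orange post 499 0.2141 mid [0.4466 0.2461 0.2121] rect [446.6 246.1  16.7  15.3  85.7]
  block 1010 [445.9 242.   36.   60.   83.2]
ee [0.4459 0.2423 0.3   ] jaw yaw 175.98 tilt [ 0.002  0.001 -1.   ] shift [ 0.119  -0.0007  0.0002] turn -0.0003 q6 -0.96 F [-0.3  0.5  0.5] open 0.06006299979418584 t 10.9333
wrist blue post 78 0.2158 mid [ 0.4364 -0.0572  0.2147] rect [435.8 -57.4  15.   15.   65.8]
  block 206 [434.9 -57.6  44.3  59.3  66.1]
```

Emit:
move_arm(
  steps=[
    [[0.02,-0.003,0,0],[0.05,-0.003,-0.001,0],[0.08,-0.003,-0.001,0],[0.1,-0.003,-0.001,0],[0.119,-0.003,-0.001,0],[0.119,-0.003,-0.001,0],[0.119,-0.003,-0.001,0]],
  ],
)

```text
time: 11.57
ee_pos: [0.4478, 0.244, 0.1809]
eef_rot: [0.707, -0.026, -0.706, -0.025]
wrist_force: [-0.2, -0.7, -0.1]
opening: 0.0601
```

Emit:
move_arm(
  steps=[
    [[0,0,0,0],[0,0,0,0],[0,0,0,0],[0,0,0,0],[0,0,0,0],[0,0,0,0],[0,0,0,0],[0,0,0,0]],
  ],
  claw=0,
  newtons=60,
)

```text
time: 12.23
ee_pos: [0.4485, 0.2445, 0.1822]
eef_rot: [0.708, -0.025, -0.706, -0.025]
wrist_force: [0.6, -0.7, 6.6]
opening: 0.0151
```

Run:
```python
from h import *
go([0.56,0.083,0.265],5)
```

```text
ee [0.4485 0.2445 0.1822] jaw yaw 175.9 tilt [ 0.003  0.    -1.   ] shift [-0.0825  0.1531 -0.123 ] turn -0.1588 q6 -0.96 F [ 0.6 -0.7  6.6] open 0.015063565429950897 t 12.2333
```

Emit:
move_arm(
  steps=[
    [[-0.02,0,0,0],[-0.04,0,0,0],[-0.065,0,0,0],[-0.083,0,0,0],[-0.083,0.02,-0.015,-0.1],[-0.083,0.05,-0.04,-0.159],[-0.083,0.08,-0.065,-0.159],[-0.083,0.11,-0.09,-0.159],[-0.083,0.135,-0.11,-0.159],[-0.083,0.153,-0.123,-0.159],[-0.083,0.153,-0.123,-0.159],[-0.083,0.153,-0.123,-0.159]],
  ],
)

```text
time: 13.23
ee_pos: [0.5599, 0.0818, 0.2644]
eef_rot: [0.707, 0.03, -0.706, 0.03]
wrist_force: [-0.2, 0.8, -3.1]
opening: 0.0152
```

Run:
```python
from h import *
go([0.6345,0.081,0.265],5.05)
```

```text
ee [0.5599 0.0818 0.2644] jaw yaw -175.14 tilt [ 0.001 -0.    -1.   ] shift [-0.0005  0.0072 -0.0743] turn -0.0033 q6 -0.41 F [-0.2  0.8 -3.1] open 0.015214868597732573 t 13.2333
```

Emit:
move_arm(
  steps=[
    [[0,0.003,-0.025,-0.003],[0,0.005,-0.045,-0.003],[0,0.006,-0.06,-0.003],[0,0.007,-0.068,-0.003],[0,0.007,-0.075,-0.003],[0,0.007,-0.075,-0.003],[0,0.007,-0.075,-0.003],[0.015,0.007,-0.075,-0.003],[0.025,0.007,-0.075,-0.003],[0.033,0.007,-0.075,-0.003],[0.04,0.007,-0.075,-0.003],[0.044,0.007,-0.075,-0.003],[0.045,0.007,-0.075,-0.003],[0.045,0.007,-0.075,-0.003]],
  ],
)

```text
time: 14.4
ee_pos: [0.6353, 0.0812, 0.2196]
eef_rot: [0.707, 0.031, -0.706, 0.031]
wrist_force: [-0.2, 0.8, -3.4]
opening: 0.0153
```

Run:
```python
from h import *
go([0.648,-0.0601,0.2195],5.05)
S=snap('side');cv2.imwrite('pics/s7.png',cv2.resize(S[0][140:340,200:460],None,fx=2.8,fy=2.8))
```

```text
ee [0.6353 0.0812 0.2196] jaw yaw -174.96 tilt [ 0.001 -0.    -1.   ] shift [ 1.000e-04  1.419e-01 -2.000e-04] turn -0.0003 q6 -0.34 F [-0.2  0.8 -3.4] open 0.01531896981677605 t 14.4
```

View pics/s7.png

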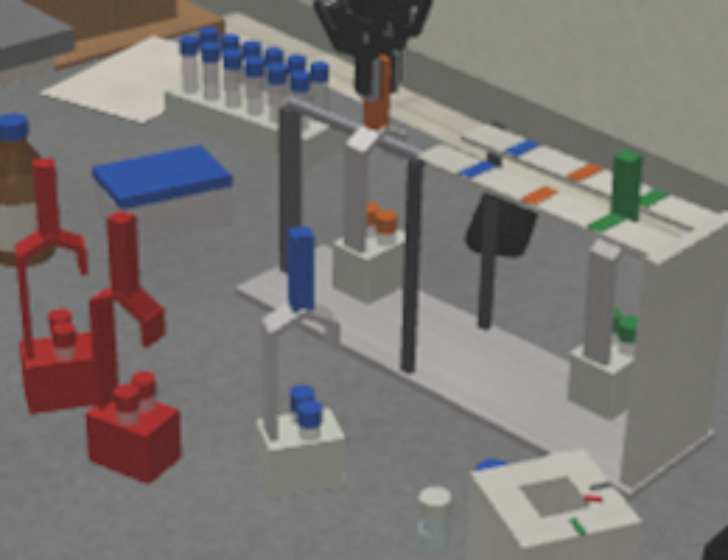

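Emit:
move_arm(
  steps=[
    [[0,0.01,0,0],[0,0.025,0,0],[0,0.04,0,0],[0,0.05,0,0],[0,0.06,0,0],[0,0.07,0,0],[0,0.08,0,0],[0,0.095,0,0],[0,0.11,0,0],[0,0.125,0,0],[0,0.14,0,0],[0,0.155,0,0],[0,0.17,0,0],[0,0.18,0,0],[0,0.18,0,0],[0,0.18,0,0]],
  ],
)

```text
time: 15.78
ee_pos: [0.6511, -0.099, 0.2196]
eef_rot: [0.707, 0.031, -0.706, 0.031]
wrist_force: [-0.1, 0.7, -2.1]
opening: 0.0152
```

Run:
```python
from h import *
go([0.648,-0.0601,0.2195],5.05)
S=marks()
```

```text
ee [ 0.6511 -0.099   0.2196] jaw yaw -175.05 tilt [ 0.001  0.    -1.   ] shift [ 0.0001 -0.039  -0.0002] turn -0.0017 q6 -0.06 F [-0.1  0.7 -2.1] open 0.015157922559205901 t 15.7833
orange 2860 [ 0.6549 -0.109   0.2042] along [-0.1729 -0.1591] across [0.5988 0.6848]
green 3670 [ 0.6609 -0.1705  0.2042] along [-0.2344 -0.2212] across [0.599  0.6848]
post orange 1969 [-0.1637 -0.1464] [0.631  0.6462] 0.2557458399932581
post green 2438 [-0.2344 -0.2188] [0.6287 0.6441] 0.2528038208039179
tcp along -0.1552365767224816 across 0.639804460462097
```

Emit:
move_arm(
  steps=[
    [[0,0.006,0,0],[0.001,0.0112,0,0],[0.001,0.0112,0,0],[0.001,0.0112,0,0]],
  ],
)

```text
time: 16.17
ee_pos: [0.6527, -0.1098, 0.2191]
eef_rot: [0.707, 0.031, -0.706, 0.031]
wrist_force: [3.1, -0.9, -1.4]
opening: 0.0157
```

Run:
```python
from h import *
S=marks()
```

```text
blue 73 [ 0.6328 -0.0469  0.2041] along [-0.1091 -0.097 ] across [0.6248 0.6274]
orange 2536 [ 0.6555 -0.1093  0.2042] along [-0.1729 -0.1591] across [0.5987 0.685 ]
green 3482 [ 0.6606 -0.1706  0.2042] along [-0.2344 -0.2214] across [0.599  0.6848]
post orange 1947 [-0.1742 -0.1573] [0.6316 0.6468] 0.25589408092432786
post green 2322 [-0.2344 -0.2189] [0.6288 0.644 ] 0.2523808981991983
tcp along -0.16665876131842244 across 0.640402402831203
```

Orange post mid −0.1658 against mark −0.1660: release and go for blue.

Emit:
move_arm(
  steps=[
    [[0,0,0,0],[0,0,0,0],[0,0,0,0],[0,0,0,0],[0,0,0,0],[-0.03,0,0,0],[-0.06,0,0,0],[-0.09,0,0,0],[-0.11,0,0,0],[-0.11,0,0,0],[-0.11,0,0,0]],
  ],
  claw=0.06,
)

```text
time: 17.13
ee_pos: [0.6528, -0.1096, 0.3307]
eef_rot: [0.708, 0.031, -0.705, 0.031]
wrist_force: [-0.2, -0.5, 0.1]
opening: 0.0602
```

Run:
```python
from h import *
marks();S=snap('side');cv2.imwrite('pics/s8.png',S[0])
go([0.436,-0.057,0.30],-24.5)
```

```text
blue 879 [ 0.6481 -0.0475  0.2043] along [-0.111  -0.0974] across [0.5991 0.6843]
orange 1116 [ 0.6544 -0.1093  0.2042] along [-0.1729 -0.1596] across [0.5991 0.6847]
green 1275 [ 0.66   -0.1706  0.2042] along [-0.2344 -0.2214] across [0.5994 0.6844]
post orange 551 [-0.1731 -0.1577] [0.6294 0.6442] 0.2527197835264804
post green 617 [-0.2344 -0.2188] [0.6283 0.6438] 0.25271043926938647
tcp along -0.16641832194689823 across 0.6400390801911423
ee [ 0.652  -0.1095  0.3282] jaw yaw -175.0 tilt [ 0.001 -0.    -1.   ] shift [ 0.028  -0.0711  0.2106] turn 0.5148 q6 -0.04 F [-0.7 -0.2 -0.4] open 0.05973774334950728 t 17.2333
```

Emit:
move_arm(
  steps=[
    [[0,-0.071,0.21,0.515],[0,-0.071,0.21,0.515],[0,-0.071,0.21,0.515],[0.005,-0.071,0.21,0.515],[0.01,-0.071,0.21,0.515],[0.028,-0.071,0.21,0.515],[0.028,-0.071,0.21,0.515],[0.028,-0.071,0.21,0.515],[0.028,-0.071,0.21,0.515],[0.028,-0.071,0.21,0.515]],
  ],
)

```text
time: 18.07
ee_pos: [0.4377, -0.0571, 0.3001]
eef_rot: [0.691, -0.15, -0.691, -0.15]
wrist_force: [-0.6, -0.3, -0.4]
opening: 0.0601
```

Run:
```python
from h import *
S=carrier('blue',(.436,-.057))
go([0.436,-0.057,0.181],-24.5)
```

```text
wrist blue post 499 0.2141 mid [ 0.4364 -0.0569  0.2123] rect [436.5 -56.9  16.   15.2  65.4]
  block 1005 [434.4 -61.1  34.3  59.8  65.8]
ee [ 0.4377 -0.0571  0.3   ] jaw yaw 155.47 tilt [ 0. -0. -1.] shift [0.119  0.0006 0.0016] turn -0.0005 q6 -0.75 F [-0.   0.5 -0.3] open 0.05990079205401672 t 18.1167
```

Emit:
move_arm(
  steps=[
    [[0.02,0,0.001,0],[0.05,0,0.001,0],[0.08,0,0.001,0],[0.1,0,0.001,0],[0.119,0,0.001,0],[0.119,0,0.001,0],[0.119,0,0.001,0]],
  ],
)

```text
time: 18.7
ee_pos: [0.437, -0.0571, 0.1806]
eef_rot: [-0.69, 0.151, 0.692, 0.15]
wrist_force: [-0.5, -0.6, 0.5]
opening: 0.0605
```

Emit:
move_arm(
  steps=[
    [[0,0,0,0],[0,0,0,0],[0,0,0,0],[0,0,0,0],[0,0,0,0],[0,0,0,0],[0,0,0,0],[0,0,0,0]],
  ],
  claw=0,
  newtons=60,
)

```text
time: 19.37
ee_pos: [0.438, -0.057, 0.1816]
eef_rot: [0.691, -0.151, -0.691, -0.15]
wrist_force: [1.2, -0.4, 5.3]
opening: 0.0153
```

Run:
```python
from h import *
go([0.55,0.083,0.265],5.05)
```

```text
ee [ 0.438  -0.057   0.1816] jaw yaw 155.48 tilt [ 0.    -0.001 -1.   ] shift [-0.0835 -0.1738 -0.0439] turn -0.5162 q6 -0.75 F [ 1.2 -0.4  5.3] open 0.015290502575772507 t 19.3667
```

Emit:
move_arm(
  steps=[
    [[-0.02,0,0,0],[-0.04,0,0,0],[-0.065,0,0,0],[-0.0835,0,0,0],[-0.0835,-0.02,-0.005,-0.1],[-0.0835,-0.05,-0.013,-0.2],[-0.0835,-0.08,-0.02,-0.3],[-0.0835,-0.11,-0.028,-0.4],[-0.0835,-0.14,-0.036,-0.516],[-0.0835,-0.165,-0.042,-0.516],[-0.0835,-0.174,-0.044,-0.516],[-0.0835,-0.174,-0.044,-0.516],[-0.0835,-0.174,-0.044,-0.516],[-0.0835,-0.174,-0.044,-0.516]],
  ],
)

```text
time: 20.53
ee_pos: [0.5493, 0.0826, 0.2645]
eef_rot: [-0.706, -0.03, 0.707, -0.032]
wrist_force: [0.1, 0.4, -2.3]
opening: 0.0154
```

Run:
```python
from h import *
go([0.6350,0.081,0.265],5.05)
```

```text
ee [0.5493 0.0826 0.2645] jaw yaw -174.99 tilt [-0.001 -0.002 -1.   ] shift [-0.0006  0.009  -0.0852] turn -0.0007 q6 -0.42 F [ 0.1  0.4 -2.3] open 0.015371092196068019 t 20.5333
```

Emit:
move_arm(
  steps=[
    [[0,0.004,-0.03,0],[0,0.007,-0.055,0],[0,0.008,-0.07,0],[0,0.009,-0.078,0],[0,0.009,-0.0855,0],[0,0.009,-0.0855,0],[0,0.009,-0.0855,0],[0.015,0.009,-0.0855,0],[0.025,0.009,-0.0855,0],[0.033,0.009,-0.0855,0],[0.04,0.009,-0.0855,0],[0.044,0.009,-0.0855,0],[0.0455,0.009,-0.0855,0],[0.0455,0.009,-0.0855,0]],
  ],
)

```text
time: 21.7
ee_pos: [0.6353, 0.081, 0.219]
eef_rot: [-0.706, -0.03, 0.707, -0.032]
wrist_force: [-0.5, 0.3, -2.5]
opening: 0.0151
```

Run:
```python
from h import *
go([0.648,-0.0601,0.2195],5.05)
S=snap('side');cv2.imwrite('pics/s9.png',cv2.resize(S[0][140:340,200:460],None,fx=2.8,fy=2.8))
```

```text
ee [0.6353 0.081  0.219 ] jaw yaw -174.98 tilt [-0.001 -0.002 -1.   ] shift [-0.0002  0.1417 -0.0003] turn -0.0005 q6 -0.34 F [-0.5  0.3 -2.5] open 0.01506033431066214 t 21.7
```

View pics/s9.png

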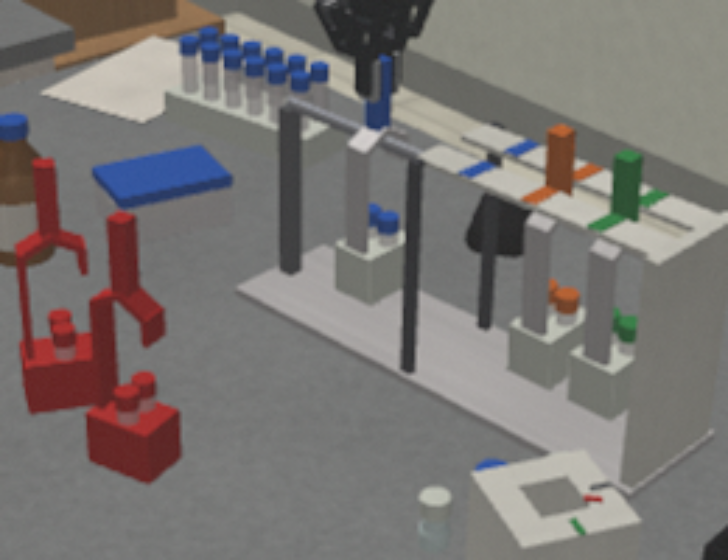

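Emit:
move_arm(
  steps=[
    [[0,0.01,0,0],[0,0.025,0,0],[0,0.04,0,0],[0,0.05,0,0],[0,0.06,0,0],[0,0.07,0,0],[0,0.08,0,0],[0,0.095,0,0],[0,0.11,0,0],[0,0.118,0,0],[0,0.118,0,0],[0,0.118,0,0]],
  ],
)

```text
time: 22.75
ee_pos: [0.6456, -0.0372, 0.2192]
eef_rot: [-0.706, -0.03, 0.707, -0.031]
wrist_force: [-0.3, 0.1, -2.9]
opening: 0.0148
```

Run:
```python
from h import *
marks()
```

```text
blue 2766 [ 0.6496 -0.0471  0.2043] along [-0.1107 -0.0972] across [0.599  0.6848]
orange 3791 [ 0.6554 -0.1087  0.2042] along [-0.1726 -0.1591] across [0.5987 0.6853]
green 924 [ 0.6603 -0.1646  0.2043] along [-0.2235 -0.2207] across [0.5992 0.6848]
post blue 1996 [-0.1025 -0.086 ] [0.631  0.6462] 0.25548538180445557
post orange 2478 [-0.1727 -0.157 ] [0.6285 0.6441] 0.2528024119715825
tcp along -0.09334030212641665 across 0.6397948107480634
```

Emit:
move_arm(
  steps=[
    [[0,0.006,0,0],[0.001,0.0103,0,0],[0.001,0.0103,0,0],[0.001,0.0103,0,0]],
  ],
)

```text
time: 23.13
ee_pos: [0.647, -0.0471, 0.2187]
eef_rot: [0.707, 0.03, -0.706, 0.031]
wrist_force: [3.1, -1.2, -0.7]
opening: 0.0149
```

Emit:
move_arm(
  steps=[
    [[0,0,0,0],[0,0,0,0],[0,0,0,0],[0,0,0,0],[0,0,0,0],[-0.03,0,0,0],[-0.06,0,0,0],[-0.09,0,0,0],[-0.11,0,0,0],[-0.11,0,0,0],[-0.11,0,0,0]],
  ],
  claw=0.05,
)

```text
time: 24.05
ee_pos: [0.6474, -0.0467, 0.3301]
eef_rot: [0.708, 0.03, -0.705, 0.031]
wrist_force: [-0.6, -0.3, -1.7]
opening: 0.0501
```

Run:
```python
from h import *
marks()
im,d,c,W=snap('top');pickle.dump((im,d,c,W),open('top3.pkl','wb'))
P=cloud(d,c,W);hsv=cv2.cvtColor(im,cv2.COLOR_BGR2HSV)
m=(d>0)&((hsv[...,0]<5)|(hsv[...,0]>174))&(hsv[...,1]>120)&(P[...,2]>.12)&(abs(P[...,1]+.4)<.06)&(abs(P[...,0]-.55)<.08)
q=P[m];t=q[q[:,2]>.155];print('bar',m.sum(),len(t),np.percentile(q[:,2],[5,50,95]));r=cv2.minAreaRect(t[:,:2].astype(np.float32)*1000);print(r)
cv2.imwrite('pics/t10.png',np.hstack([cv2.resize(im[190:320,400:540],None,fx=2.8,fy=2.8),cv2.resize(cv2.imread('pics/side0.png')[270:400,340:480],None,fx=2.8,fy=2.8)]))
go([.5575,-.405,.33],5)
```

```text
blue 1029 [ 0.6487 -0.0472  0.2043] along [-0.1103 -0.0978] across [0.5993 0.6844]
orange 1345 [ 0.6545 -0.1087  0.2042] along [-0.1722 -0.1593] across [0.5989 0.685 ]
green 1567 [ 0.6597 -0.1706  0.2042] along [-0.2344 -0.2216] across [0.5994 0.6843]
post blue 581 [-0.103  -0.0856] [0.6357 0.6512] 0.25275531540249574
post orange 655 [-0.1555 -0.1386] [0.6379 0.6537] 0.25277471524626693
post green 790 [-0.2324 -0.2168] [0.6327 0.6476] 0.25200044991277937
tcp along -0.1034415543717386 across 0.640131322661738
bar 296 279 [0.1547038 0.1626602 0.165514 ]
((560.0592651367188, -376.7464294433594), (68.90953826904297, 14.777356147766113), 13.983124732971191)
ee [ 0.6465 -0.0467  0.3277] jaw yaw -175.01 tilt [-0.001 -0.002 -1.   ] shift [-0.0017  0.3492  0.1198] turn -0.0002 q6 -0.14 F [-0.2 -0.7 -0. ] open 0.049978398087824366 t 24.15
```

View pics/t10.png

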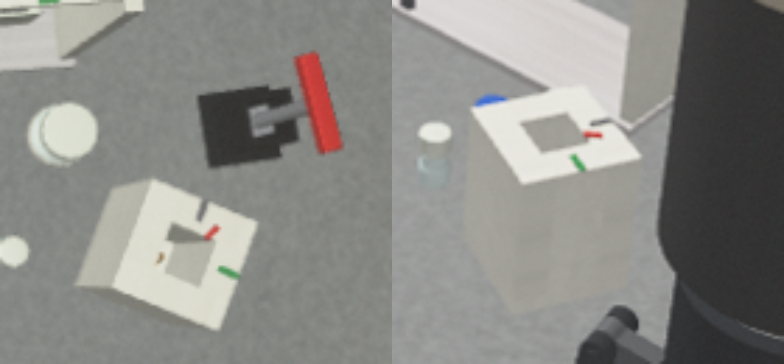

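Emit:
move_arm(
  steps=[
    [[-0.02,0,0,0],[-0.02,0,0,0],[-0.02,0,0,0],[-0.02,0,0,0],[-0.02,0,0,0],[-0.02,0,0,0],[-0.02,0,0,0],[-0.02,0,0,0],[-0.02,0,0,0],[-0.02,0,0,0]],
  ],
)

```text
time: 24.98
ee_pos: [0.6465, -0.0467, 0.3476]
eef_rot: [-0.706, -0.03, 0.707, -0.031]
wrist_force: [-1.1, 0.1, 0.9]
opening: 0.0503
```

Run:
```python
from h import *
S=marks();cv2.imwrite('pics/w11.png',S[0])
```

```text
blue 968 [ 0.649  -0.0475  0.2043] along [-0.1108 -0.0978] across [0.5991 0.6844]
orange 1180 [ 0.6546 -0.1087  0.2042] along [-0.1723 -0.1593] across [0.599  0.6848]
green 1302 [ 0.66   -0.1706  0.2043] along [-0.2342 -0.2218] across [0.5992 0.6844]
post blue 472 [-0.1142 -0.0987] [0.6342 0.6492] 0.25154276922553553
post orange 524 [-0.1634 -0.1477] [0.6344 0.6493] 0.2518943690795913
post green 680 [-0.2342 -0.2187] [0.634  0.6488] 0.2520375647898431
tcp along -0.10339162517767207 across 0.6398386078762471
```

View pics/w11.png

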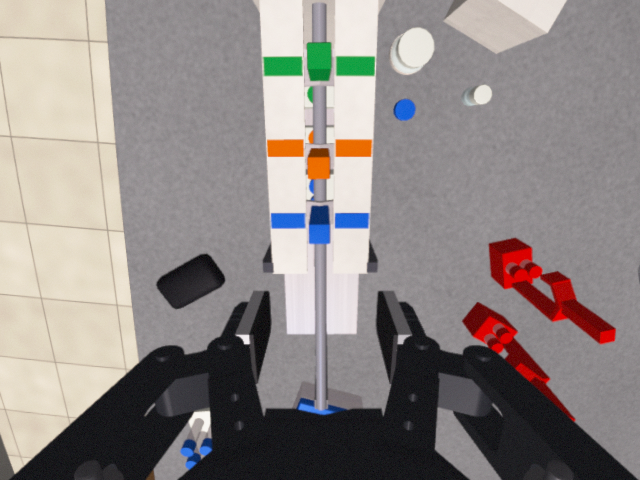

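Run:
```python
from h import *
marks()
go([.6517,-.0986,.30],5.05)
```

```text
blue 969 [ 0.6489 -0.0474  0.2043] along [-0.1108 -0.0977] across [0.5992 0.6843]
orange 1181 [ 0.6547 -0.1086  0.2042] along [-0.1722 -0.1592] across [0.5989 0.685 ]
green 1304 [ 0.6602 -0.1706  0.2043] along [-0.2341 -0.2218] across [0.5996 0.6844]
post blue 464 [-0.1103 -0.0948] [0.6342 0.6485] 0.2522679132157482
post orange 527 [-0.1619 -0.1462] [0.6344 0.6493] 0.2521216554229706
post green 668 [-0.2342 -0.2183] [0.634  0.6483] 0.25220928689461386
tcp along -0.10342213823742413 across 0.6398573575471594
ee [ 0.6466 -0.0467  0.3477] jaw yaw -175.02 tilt [-0.001 -0.002 -1.   ] shift [ 0.0478  0.0521 -0.0007] turn -0.0012 q6 -0.14 F [-0.2  0.8 -1. ] open 0.05001929902549633 t 25.0833
```

Emit:
move_arm(
  steps=[
    [[0.01,0.02,0,0],[0.03,0.045,-0.001,0],[0.048,0.052,-0.001,0],[0.048,0.052,-0.001,0],[0.048,0.052,-0.001,0],[0.048,0.052,-0.001,0],[0.048,0.052,-0.001,0],[0.048,0.052,-0.001,0],[0.048,0.052,-0.001,0],[0.048,0.052,-0.001,0],[0.048,0.052,-0.001,0],[0.048,0.052,-0.001,0],[0.048,0.052,-0.001,0],[0.048,0.052,-0.001,0],[0.048,0.052,-0.001,0],[0.048,0.052,-0.001,0]],
  ],
)

```text
time: 26.42
ee_pos: [0.652, -0.0985, 0.2997]
eef_rot: [-0.706, -0.03, 0.707, -0.031]
wrist_force: [-0.3, -0.1, -0.6]
opening: 0.0497
```

Run:
```python
from h import *
marks(); print(readout.get_state()['time']); marks()
go([.6517,-.0986,.2195],5.05)
```

```text
blue 1052 [ 0.6464 -0.0474  0.2043] along [-0.1106 -0.0974] across [0.5991 0.6819]
orange 1422 [ 0.6543 -0.1091  0.2043] along [-0.1729 -0.1595] across [0.599  0.6849]
green 1677 [ 0.6597 -0.1704  0.2042] along [-0.234  -0.2215] across [0.5994 0.6844]
post blue 611 [-0.1155 -0.1002] [0.6343 0.649 ] 0.2513867506410245
post orange 701 [-0.1656 -0.1501] [0.6341 0.6489] 0.2516363549826882
post green 801 [-0.2342 -0.2192] [0.634  0.6489] 0.2514870136842886
tcp along -0.15551756236031233 across 0.6407256995258289
26.4667
blue 1047 [ 0.6465 -0.0474  0.2043] along [-0.1107 -0.0973] across [0.5991 0.6819]
orange 1424 [ 0.6544 -0.1091  0.2043] along [-0.1729 -0.1595] across [0.599  0.6849]
green 1680 [ 0.6597 -0.1704  0.2042] along [-0.234  -0.2215] across [0.5992 0.6845]
post blue 621 [-0.1164 -0.1011] [0.6338 0.649 ] 0.2512416393013934
post orange 707 [-0.1656 -0.1499] [0.6341 0.6489] 0.2515747948472
post green 792 [-0.2342 -0.2192] [0.6341 0.6489] 0.25176464904165724
tcp along -0.15549474644152603 across 0.6406994572938844
ee [ 0.652  -0.0985  0.2997] jaw yaw -175.02 tilt [-0.001 -0.002 -1.   ] shift [ 0.0802 -0.0001  0.0002] turn -0.0012 q6 -0.06 F [ 0.4  0.  -0.7] open 0.04998219135010846 t 26.5167
```

Emit:
move_arm(
  steps=[
    [[0.03,0.002,0,0],[0.055,0.002,0,0],[0.07,0.002,0,0],[0.08,0.002,0,0],[0.08,0.002,0,0],[0.08,0.002,0,0]],
  ],
)

```text
time: 27.02
ee_pos: [0.6523, -0.1008, 0.22]
eef_rot: [-0.706, -0.03, 0.707, -0.032]
wrist_force: [-0.1, 0.4, 0.8]
opening: 0.05
```

Emit:
move_arm(
  steps=[
    [[0,0,0,0],[0,0,0,0],[0,0,0,0],[0,0,0,0],[0,0,0,0],[0,0,0,0],[0,0,0,0]],
  ],
  claw=0,
  newtons=40,
)

```text
time: 27.6
ee_pos: [0.6537, -0.1008, 0.2216]
eef_rot: [0.707, 0.03, -0.706, 0.032]
wrist_force: [2.7, 0.5, 5.8]
opening: 0.0151
```

Run:
```python
from h import *
marks()
go([.6517,-.0986,.2195],5.05)
```

```text
orange 2845 [ 0.6541 -0.1092  0.2042] along [-0.1729 -0.1594] across [0.5987 0.6849]
green 3794 [ 0.6594 -0.1705  0.2042] along [-0.2343 -0.2212] across [0.5989 0.6847]
post blue 286 [-0.1638 -0.1131] [0.634  0.6491] 0.25338768425030567
post orange 1818 [-0.1668 -0.15  ] [0.6333 0.6487] 0.2559441897966721
post green 2251 [-0.2348 -0.2191] [0.6338 0.649 ] 0.2537763050179815
tcp along -0.1579130594050505 across 0.6422040154711819
ee [ 0.6537 -0.1008  0.2217] jaw yaw -174.99 tilt [ 0.003 -0.002 -1.   ] shift [ 0.0022 -0.0024  0.0018] turn -0.0006 q6 -0.06 F [2.1 1.2 6.5] open 0.015359186996098877 t 27.65
```

Emit:
move_arm(
  steps=[
    [[0,0.004,0,0],[0,0.0078,0,0],[0,0.0078,0,0],[0,0.0078,0,0]],
  ],
)

```text
time: 27.98
ee_pos: [0.6545, -0.1089, 0.2217]
eef_rot: [0.707, 0.03, -0.705, 0.032]
wrist_force: [2.9, 0.4, 1.3]
opening: 0.0153
```

Run:
```python
from h import *
marks()
go([.6517,-.0986,.2195],5.05)
```

```text
blue 65 [ 0.644  -0.0446  0.2042] along [-0.1057 -0.097 ] across [0.6261 0.6569]
orange 2569 [ 0.6542 -0.1093  0.2042] along [-0.1729 -0.1591] across [0.5987 0.685 ]
green 3604 [ 0.6595 -0.1706  0.2042] along [-0.2344 -0.2214] across [0.599  0.6848]
post orange 1814 [-0.1751 -0.1583] [0.6334 0.6488] 0.25598080861415473
post green 2186 [-0.2348 -0.2192] [0.6338 0.649 ] 0.25152556422686917
tcp along -0.16605587677481715 across 0.642341651353673
ee [ 0.6545 -0.1089  0.2217] jaw yaw -175.0 tilt [ 0.003 -0.003 -1.   ] shift [ 0.0021 -0.0105  0.0019] turn -0.0009 q6 -0.04 F [ 2.3 -1.3  1.7] open 0.015197760120833263 t 28.0333
```

Emit:
move_arm(
  steps=[
    [[0,0,0,0],[0,0,0,0],[0,0,0,0],[0,0,0,0],[0,0,0,0],[-0.03,0,0,0],[-0.06,-0.02,0,0],[-0.09,-0.04,0,0],[-0.09,-0.06,0,0],[-0.09,-0.06,0,0],[-0.09,-0.06,0,0],[-0.09,-0.06,0,0],[-0.09,-0.06,0,0],[-0.09,-0.06,0,0],[-0.09,-0.06,0,0],[-0.09,-0.06,0,0]],
  ],
  claw=0.05,
)

```text
time: 29.37
ee_pos: [0.649, -0.0494, 0.3112]
eef_rot: [0.707, 0.03, -0.706, 0.032]
wrist_force: [0.4, -0.7, 0.3]
opening: 0.0502
```

Run:
```python
from h import *
marks();print(); marks(); go([.6465,-.0467,.2195],5.05)
```

```text
blue 1206 [ 0.6486 -0.0473  0.2042] along [-0.1105 -0.0977] across [0.5992 0.6845]
orange 1618 [ 0.6544 -0.1087  0.2042] along [-0.1725 -0.159 ] across [0.5989 0.685 ]
green 1878 [ 0.6596 -0.1706  0.2042] along [-0.2344 -0.2213] across [0.5993 0.6846]
post blue 631 [-0.1147 -0.0993] [0.634 0.649] 0.2515071991467476
post orange 740 [-0.1736 -0.1579] [0.6316 0.6471] 0.25169564246240406
post green 963 [-0.2342 -0.2186] [0.6339 0.6487] 0.2523364680317951
tcp along -0.1062201689095255 across 0.6421077190398465

blue 1207 [ 0.6485 -0.0472  0.2042] along [-0.1104 -0.0977] across [0.599  0.6843]
orange 1583 [ 0.6546 -0.1088  0.2042] along [-0.1724 -0.159 ] across [0.5989 0.6851]
green 1855 [ 0.6597 -0.1705  0.2042] along [-0.2343 -0.2212] across [0.5993 0.6846]
post blue 632 [-0.1146 -0.0991] [0.6341 0.649 ] 0.25128287634259494
post orange 736 [-0.1736 -0.1577] [0.6316 0.6471] 0.2521849686913302
post green 964 [-0.2342 -0.2185] [0.634  0.6487] 0.25195061701379473
tcp along -0.10615573502789355 across 0.642111527951727
ee [ 0.649  -0.0492  0.3113] jaw yaw -175.03 tilt [ 0.002 -0.003 -1.   ] shift [ 0.0918 -0.003   0.0025] turn -0.0013 q6 -0.14 F [ 0.3  0.2 -0.2] open 0.05004016427622673 t 29.4667
```

Emit:
move_arm(
  steps=[
    [[0.03,0,0.001,0],[0.06,0.001,0.001,0],[0.08,0.001,0.001,0],[0.091,0.001,0.001,0],[0.091,0.001,0.001,0],[0.091,0.001,0.001,0]],
  ],
)

```text
time: 29.97
ee_pos: [0.6487, -0.0507, 0.2208]
eef_rot: [0.707, 0.03, -0.706, 0.032]
wrist_force: [-0.2, 0.3, 1.0]
opening: 0.0498
```

Emit:
move_arm(
  steps=[
    [[0,0,0,0],[0,0,0,0],[0,0,0,0],[0,0,0,0],[0,0,0,0],[0,0,0,0],[0,-0.0027,0,0],[0,-0.0027,0,0],[0,-0.0027,0,0]],
  ],
  claw=0,
  newtons=40,
)

```text
time: 30.72
ee_pos: [0.6495, -0.0486, 0.2225]
eef_rot: [0.708, 0.029, -0.705, 0.032]
wrist_force: [1.2, -2.4, 6.9]
opening: 0.0154
```

Run:
```python
from h import *
marks(); go([.6465,-.0467,.2195],5.05)
```

```text
blue 2464 [ 0.6486 -0.0476  0.2043] along [-0.1109 -0.0972] across [0.5988 0.6849]
orange 3678 [ 0.6539 -0.1088  0.2042] along [-0.1726 -0.1589] across [0.5984 0.6851]
green 4952 [ 0.6593 -0.1705  0.2042] along [-0.2345 -0.221 ] across [0.5989 0.6847]
post blue 1775 [-0.1144 -0.0972] [0.6336 0.6489] 0.25581740521127205
post orange 2214 [-0.1736 -0.1579] [0.6316 0.647 ] 0.25180863909948736
post green 994 [-0.2216 -0.2183] [0.6337 0.6488] 0.2530119131622019
tcp along -0.1055808931413233 across 0.6425988713958075
ee [ 0.6495 -0.0486  0.2225] jaw yaw -175.0 tilt [ 0.005 -0.004 -1.   ] shift [ 0.0029 -0.0022  0.0028] turn -0.0009 q6 -0.14 F [ 0.6 -2.5  5.9] open 0.01511957606889646 t 30.7667
```

Emit:
move_arm(
  steps=[
    [[-0.001,-0.002,0,0],[-0.001,-0.002,0,0],[-0.001,-0.002,0,0],[-0.0005,-0.002,0,0]],
  ],
)

```text
time: 31.1
ee_pos: [0.6491, -0.0464, 0.2227]
eef_rot: [0.708, 0.029, -0.705, 0.032]
wrist_force: [-0.4, 0.3, 1.0]
opening: 0.0154
```

Emit:
move_arm(
  steps=[
    [[0,0,0,0],[0,0,0,0],[0,0,0,0],[0,0,0,0],[0,0,0,0],[-0.03,0,0,0],[-0.06,0,0,0],[-0.09,0,0,0],[-0.11,0,0,0],[-0.11,0,0,0],[-0.11,0,0,0],[-0.11,0,0,0],[-0.11,0,0,0],[-0.11,0,0,0]],
  ],
  claw=0.05,
)

```text
time: 32.27
ee_pos: [0.6482, -0.0459, 0.3313]
eef_rot: [0.707, 0.029, -0.706, 0.032]
wrist_force: [0.6, -0.1, -0.7]
opening: 0.0502
```

Run:
```python
from h import *
marks();go([.557,-.36,.33],14)
```

```text
blue 1059 [ 0.6484 -0.0474  0.2043] along [-0.1105 -0.098 ] across [0.599  0.6843]
orange 1362 [ 0.654  -0.109   0.2042] along [-0.1726 -0.1596] across [0.5989 0.6846]
green 1575 [ 0.6595 -0.1706  0.2042] along [-0.2344 -0.2215] across [0.5993 0.6843]
post blue 516 [-0.1103 -0.0946] [0.6322 0.6464] 0.25161935472009334
post orange 609 [-0.1735 -0.1576] [0.6316 0.6465] 0.2513342960923278
post green 790 [-0.2342 -0.2185] [0.634  0.6489] 0.2518742968593629
tcp along -0.10283499120642116 across 0.6416042998278876
ee [ 0.6482 -0.046   0.3315] jaw yaw -174.99 tilt [ 0.003 -0.004 -1.   ] shift [0.0026 0.3049 0.1183] turn -0.157 q6 -0.15 F [-0.1  0.2 -0.4] open 0.04981959478601992 t 32.3167
```

Run:
```python
from h import *
go([.448,-.214,.33],5)
```

```text
ee [ 0.6482 -0.046   0.3315] jaw yaw -174.99 tilt [ 0.003 -0.004 -1.   ] shift [0.0017 0.1499 0.2141] turn 0.0001 q6 -0.15 F [-0.1  0.2 -0.4] open 0.04981959478601992 t 32.3167
```

Emit:
move_arm(
  steps=[
    [[0.001,0.15,0.214,0],[0.001,0.15,0.214,0],[0.001,0.15,0.214,0],[0.001,0.15,0.214,0],[0.001,0.15,0.214,0],[0.001,0.15,0.214,0],[0.001,0.15,0.214,0],[0.001,0.15,0.214,0],[0.001,0.15,0.214,0],[0.001,0.15,0.214,0]],
  ],
)

```text
time: 33.15
ee_pos: [0.4486, -0.2138, 0.3304]
eef_rot: [0.707, 0.029, -0.706, 0.032]
wrist_force: [0.8, 0.2, -0.2]
opening: 0.0501
```

Run:
```python
from h import *
S=snap('wrist');im,d,c,W=S;pickle.dump(S,open('w12.pkl','wb'));P=cloud(d,c,W);Z=P[...,2]
near=(d>0)&(np.hypot(P[...,0]-.455,P[...,1]+.296)<.07)
m=near&(abs(Z-.11)<.005);r=cv2.minAreaRect(P[m][:,:2].astype(np.float32)*1000);print('top',m.sum(),r)
n2=(d>0)&(np.hypot(P[...,0]-.455,P[...,1]+.296)<.022)
for lo,hi in((.0,.02),(.02,.034),(.034,.046)):
    m=n2&(Z>lo)&(Z<hi);print(lo,m.sum(),P[m].mean(0) if m.any() else'')
    if m.sum()>5: print(cv2.minAreaRect(P[m][:,:2].astype(np.float32)*1000))
hsv=cv2.cvtColor(im,cv2.COLOR_BGR2HSV)
for nm,h in(('red',(hsv[...,0]<6)|(hsv[...,0]>174)),('green',(hsv[...,0]>45)&(hsv[...,0]<85))):
    m=near&h&(hsv[...,1]>120)&(Z>.1);q=P[m];print(nm,len(q),q.mean(0)); l=cv2.fitLine(q[:,:2].astype(np.float32),cv2.DIST_L2,0,.01,.01).ravel();print(np.degrees(np.arctan2(l[1],l[0])),q[:,2].mean())
u,v=proj(c,W,[.455,-.296,.11])[0].astype(int);print(u,v)
x0,y0=max(u-90,0),max(v-90,0)
cv2.imwrite('pics/w12.png',cv2.resize(im[y0:v+90,x0:u+90],None,fx=3,fy=3,interpolation=cv2.INTER_CUBIC));print(x0,y0)
```

```text
top 5678 ((455.08355712890625, -295.2027893066406), (84.310791015625, 84.51837158203125), 68.71953582763672)
0.0 677 [ 0.45509567 -0.29532535  0.01130112]
((454.9739990234375, -295.28485107421875), (36.481689453125, 36.38299560546875), 68.6827621459961)
0.02 39 [ 0.45559769 -0.29672658  0.02896623]
((455.03057861328125, -295.22076416015625), (36.300384521484375, 36.326171875), 69.00547790527344)
0.034 131 [ 0.45560965 -0.29642726  0.03897615]
((455.1835632324219, -294.9082946777344), (35.6036491394043, 36.34790802001953), 68.61288452148438)
red 57 [ 0.46199682 -0.29311542  0.18497179]
-65.69219 0.18497179148033693
green 52 [ 0.44293813 -0.32682207  0.11004916]
69.454285 0.11004915835050147
323 123
233 33
```

View pics/w12.png

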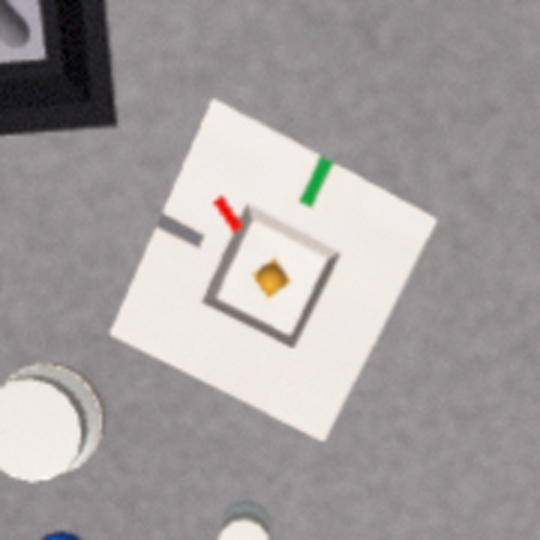

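Run:
```python
from h import *
print(readout.get_state()['joint_positions'].round(2))
go([.560,-.377,.29],104)
```

```text
[-0.04  0.01 -0.21  0.   -1.36  0.13]
ee [ 0.4488 -0.2136  0.3302] jaw yaw -174.96 tilt [ 0.002 -0.004 -1.   ] shift [ 0.0412  0.1723 -0.0963] turn 1.4143 q6 0.13 F [ 0.2  0.4 -0.5] open 0.04993274605263412 t 33.2
```

Emit:
move_arm(
  steps=[
    [[0,0.172,-0.096,1.414],[0,0.172,-0.096,1.414],[0,0.172,-0.096,1.414],[0,0.172,-0.096,1.414],[0,0.172,-0.096,1.414],[0,0.172,-0.096,1.414],[0.02,0.172,-0.096,1.414],[0.041,0.172,-0.096,1.414],[0.041,0.172,-0.096,1.414],[0.041,0.172,-0.096,1.414],[0.041,0.172,-0.096,1.414],[0.041,0.172,-0.096,1.414],[0.041,0.172,-0.096,1.414],[0.041,0.172,-0.096,1.414]],
  ],
)

```text
time: 34.37
ee_pos: [0.5606, -0.376, 0.2893]
eef_rot: [0.559, -0.435, -0.557, -0.434]
wrist_force: [-0.2, 0.4, 0.5]
opening: 0.05
```

```bash
cat >> h.py <<'E'
def bar(near,lo=.15,hi=.185,S=None):
    im,d,c,W=S or snap('wrist');P=cloud(d,c,W);Z=P[...,2];hsv=cv2.cvtColor(im,cv2.COLOR_BGR2HSV)
    m=(d>0)&((hsv[...,0]<6)|(hsv[...,0]>174))&(hsv[...,1]>120)&(np.hypot(P[...,0]-near[0],P[...,1]-near[1])<.06)
    q=P[m];zt=np.percentile(q[:,2],90);t=q[q[:,2]>zt-.004];print('bar n',len(q),len(t),'top',zt.round(4),np.round(np.ravel(sum([list(x) if np.ndim(x) else [x] for x in cv2.minAreaRect(t[:,:2].astype(np.float32)*1000)],[])),1))
    return im,d,c,W
E
python3 - <<'E'
from h import *
S=bar((.56,-.377));im,d,c,W=S;cv2.imwrite('pics/w13.png',im)
P=cloud(d,c,W);Z=P[...,2];n=(d>0)&(np.hypot(P[...,0]-.56,P[...,1]+.38)<.06)
m=n&(abs(Z-.066)<.005);print('holder top',m.sum(),cv2.minAreaRect(P[m][:,:2].astype(np.float32)*1000))
m=n&(abs(Z-.006)<.004);print('base',m.sum(),cv2.minAreaRect(P[m][:,:2].astype(np.float32)*1000))
print(readout.get_state()['joint_positions'].round(2));go([.56,-.377,.137],104)
E
```

```text
bar n 1393 1300 top 0.163 [ 560.5 -376.8   68.9   13.4   13.6]
holder top 565 ((561.28466796875, -376.70758056640625), (42.337059020996094, 41.983863830566406), 8.67180347442627)
base 804 ((561.1412353515625, -376.5902404785156), (60.21798324584961, 60.11831283569336), 8.712763786315918)
[-0.3   0.33  0.1   0.   -1.34 -1.02]
ee [ 0.5604 -0.3761  0.2895] jaw yaw 104.19 tilt [ 0.002 -0.004 -1.   ] shift [ 1.525e-01  7.000e-04 -1.000e-04] turn 0.0033 q6 -1.02 F [-0.6 -0.9  0.5] open 0.0499001691434879 t 34.4167
```

View pics/w13.png

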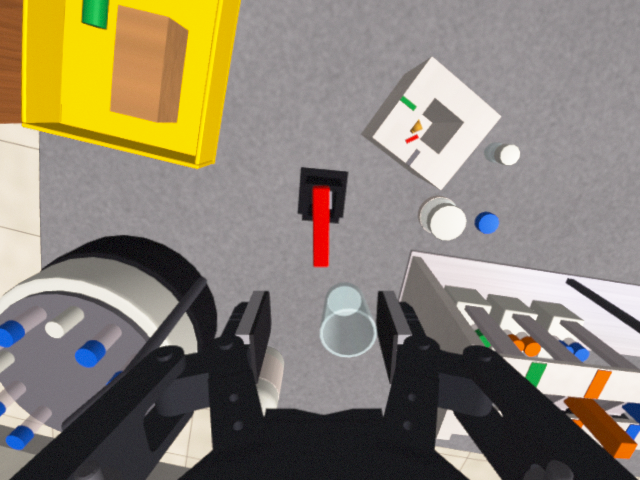

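Emit:
move_arm(
  steps=[
    [[0.04,0,0,0.005],[0.08,0,0,0.005],[0.115,0,0.0005,0.005],[0.135,0,0.0005,0.005],[0.152,0,0.0005,0.005],[0.152,0,0.0005,0.005],[0.152,0,0.0005,0.005]],
  ],
)

```text
time: 35.0
ee_pos: [0.5604, -0.3761, 0.1368]
eef_rot: [0.558, -0.437, -0.556, -0.434]
wrist_force: [0.6, 0.0, 0.6]
opening: 0.0501
```

Emit:
move_arm(
  steps=[
    [[0,0,0,0],[0,0,0,0],[0,0,0,0],[0,0,0,0],[0,0,0,0],[0,0,0,0],[0,0,0,0]],
  ],
  claw=0,
  newtons=80,
)

```text
time: 35.58
ee_pos: [0.5613, -0.3767, 0.1386]
eef_rot: [0.559, -0.436, -0.555, -0.434]
wrist_force: [-0.0, -0.6, 5.6]
opening: 0.0125
```

Run:
```python
from h import *
go([.56,-.377,.27],103.6)
```

```text
ee [ 0.5613 -0.3767  0.1386] jaw yaw 104.01 tilt [ 0.002 -0.005 -1.   ] shift [-0.1314  0.0012 -0.0007] turn 0.0072 q6 -1.03 F [-0.  -0.6  5.6] open 0.012512482000984907 t 35.5833
```

Emit:
move_arm(
  steps=[
    [[-0.015,0,0,0],[-0.03,0,0,0],[-0.05,0,0,0],[-0.075,0,0,0],[-0.1,0,0,0],[-0.125,0,0,0],[-0.14,0,0,0],[-0.14,0,0,0],[-0.14,0,0,0]],
  ],
)

```text
time: 36.33
ee_pos: [0.561, -0.3756, 0.2787]
eef_rot: [0.559, -0.436, -0.555, -0.435]
wrist_force: [-0.7, -0.8, -3.6]
opening: 0.0128
```

Run:
```python
from h import *
S=bar((.56,-.377)); im,d,c,W=S;cv2.imwrite('pics/w14.png',im);pickle.dump(S,open('w14.pkl','wb'))
go([.4553,-.2956,.28],130)
S=snap('side');cv2.imwrite('pics/s14.png',S[0])
```

```text
bar n 5102 4829 top 0.303 [ 559.9 -374.    69.5   14.3   13.9]
ee [ 0.5605 -0.3754  0.2774] jaw yaw 104.0 tilt [ 0.001 -0.004 -1.   ] shift [-0.0031  0.0828  0.1029] turn -0.4539 q6 -1.03 F [ 0.3  0.7 -3.3] open 0.012473243862616773 t 36.3833
```

View pics/w14.png

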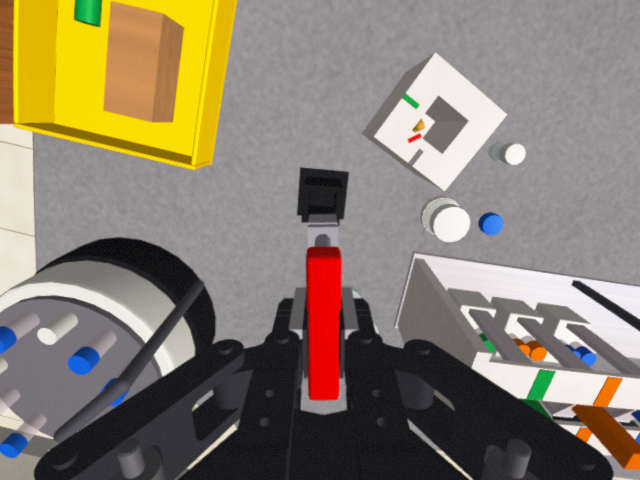

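Run:
```python
from h import *
im,d,c,W=pickle.load(open('w14.pkl','rb'));P=cloud(d,c,W);n=(d>0)&(np.hypot(P[...,0]-.56,P[...,1]+.376)<.04)
b=np.radians(13.9);ub=np.array([np.cos(b),np.sin(b)]);vb=np.array([-ub[1],ub[0]])
for lo in np.arange(.13,.29,.01):
    m=n&(P[...,2]>=lo)&(P[...,2]<lo+.01)
    if m.sum()>15:
        q=P[m][:,:2]-[.5605,-.3754];a=q@ub;e=q@vb;print(round(lo,3),m.sum(),np.percentile(a,[2,98]).round(4),np.percentile(e,[2,98]).round(4))
```

```text
0.14 49 [-0.0109 -0.0103] [-0.0104  0.0105]
0.15 87 [-0.0109 -0.0103] [-0.0108  0.011 ]
0.16 96 [-0.0109 -0.0101] [-0.0104  0.0108]
0.17 108 [-0.0109 -0.0092] [-0.0102  0.0111]
0.18 489 [-0.0107  0.0043] [-0.0105  0.011 ]
0.19 73 [-0.0057 -0.0015] [-0.005   0.0061]
0.2 65 [-0.0056 -0.0024] [-0.0041  0.0054]
0.28 357 [-0.0117 -0.0067] [-0.0173  0.0204]
```

Emit:
move_arm(
  steps=[
    [[0,0.02,0.025,-0.1],[0,0.045,0.055,-0.25],[0,0.07,0.085,-0.35],[0,0.0828,0.103,-0.462],[0,0.0828,0.103,-0.462],[0,0.0828,0.103,-0.462],[0,0.0828,0.103,-0.462],[0,0.0828,0.103,-0.462],[0,0.0828,0.103,-0.462]],
  ],
)

```text
time: 37.18
ee_pos: [0.4554, -0.2957, 0.2755]
eef_rot: [-0.642, 0.298, 0.642, 0.295]
wrist_force: [1.3, -0.2, -2.2]
opening: 0.0124
```

Run:
```python
from h import *
S=bar((.455,-.295)); im,d,c,W=S;cv2.imwrite('pics/w15.png',im);pickle.dump(S,open('w15.pkl','wb'));P=cloud(d,c,W);Z=P[...,2]
near=(d>0)&(np.hypot(P[...,0]-.455,P[...,1]+.295)<.07)
m=near&(abs(Z-.11)<.005);r=cv2.minAreaRect(P[m][:,:2].astype(np.float32)*1000);print('top',m.sum(),r)
go([.4551,-.2952,.28],130.5)
e=readout.get_state()['ee_pos'][:2]
b=np.radians(40.4);ub=np.array([np.cos(b),np.sin(b)]);vb=np.array([-ub[1],ub[0]])
for lo in (.14,.15,.16,.17):
    m=near&(Z>=lo)&(Z<lo+.01)&(np.hypot(P[...,0]-.455,P[...,1]+.295)<.03)
    if m.sum()>15:
        q=P[m][:,:2]-e;a=q@ub;f=q@vb;print(lo,m.sum(),np.percentile(a,[2,98]).round(4),np.percentile(f,[2,98]).round(4))
```

```text
bar n 5150 4836 top 0.2998 [ 454.7 -293.8   70.5   14.3   40.2]
top 5404 ((455.4398498535156, -294.48162841796875), (84.47785949707031, 84.21127319335938), 68.63230895996094)
ee [ 0.4554 -0.2958  0.2756] jaw yaw 130.41 tilt [-0.001 -0.003 -1.   ] shift [-0.0044 -0.0002  0.0006] turn -0.0015 q6 -0.65 F [-0.3  0.  -2.7] open 0.012417984567179066 t 37.2333
0.14 78 [-0.011  -0.0104] [-0.0093  0.0119]
0.15 88 [-0.011  -0.0103] [-0.0096  0.012 ]
0.16 141 [-0.011  -0.0092] [-0.0092  0.0119]
0.17 233 [-0.0108  0.0044] [-0.0095  0.012 ]
```

Emit:
move_arm(
  steps=[
    [[0.02,-0.0004,0,-0.0015],[0.04,-0.0004,0,-0.0015],[0.06,-0.0004,0,-0.0015],[0.08,-0.0004,0,-0.0015],[0.09,-0.0004,0,-0.0015],[0.095,-0.0004,0,-0.0015],[0.095,-0.0004,0,-0.0015]],
  ],
)

```text
time: 37.82
ee_pos: [0.4553, -0.2959, 0.1795]
eef_rot: [-0.641, 0.298, 0.643, 0.295]
wrist_force: [0.3, -0.4, -1.6]
opening: 0.0125
```

Emit:
move_arm(
  steps=[
    [[0.002,0,0,0],[0.004,0,0,0],[0.006,0,0,0],[0.008,0,0,0],[0.01,0,0,0],[0.012,0,0,0],[0.012,0,0,0]],
  ],
)

```text
time: 38.4
ee_pos: [0.4551, -0.2958, 0.1672]
eef_rot: [-0.641, 0.298, 0.643, 0.295]
wrist_force: [-0.3, 0.8, -2.4]
opening: 0.0124
```

Emit:
move_arm(
  steps=[
    [[0.002,0,0,0],[0.004,0,0,0],[0.006,0,0,0],[0.008,0,0,0],[0.01,0,0,0],[0.012,0,0,0],[0.014,0,0,0],[0.016,0,0,0],[0.018,0,0,0],[0.019,0,0,0],[0.019,0,0,0]],
  ],
)

```text
time: 39.32
ee_pos: [0.4551, -0.2959, 0.1483]
eef_rot: [-0.641, 0.298, 0.643, 0.295]
wrist_force: [-0.0, 0.4, -0.4]
opening: 0.0126
```

Run:
```python
from h import *
go([.4551,-.2952,.148],130.5);print(readout.get_state()['moment'],readout.get_state()['joint_positions'].round(2))
```

```text
ee [ 0.4551 -0.2959  0.1483] jaw yaw 130.49 tilt [-0.004 -0.003 -1.   ] shift [ 0.0003 -0.0005  0.0006] turn -0.0002 q6 -0.65 F [-0.   0.4 -0.4] open 0.012556556676338723 t 39.3167
[ 0.08707353  0.10306801 -0.0051029 ] [-0.21  0.21 -0.4   0.   -0.96 -0.65]
```

Emit:
move_arm(
  steps=[
    [[0,0,0,0.1],[0,0,0,0.2],[0,0,0,0.3],[0,0,0,0.4],[0,0,0,0.5],[0,0,0,0.6],[0,0,0,0.7],[0,0,0,0.8],[0,0,0,0.9],[0,0,0,1.0],[0,0,0,1.05],[0,0,0,1.05],[0,0,0,1.05]],
  ],
)

```text
time: 40.4
ee_pos: [0.4556, -0.2958, 0.1484]
eef_rot: [-0.408, 0.579, 0.408, 0.576]
wrist_force: [1.5, 0.9, -1.8]
opening: 0.0122
```

Run:
```python
from h import *
go([.4551,-.2952,.148],130.5);print(readout.get_state()['moment'],readout.get_state()['joint_positions'].round(2))
S=bar((.455,-.295));pickle.dump(S,open('w16.pkl','wb'))
```

```text
ee [ 0.4556 -0.2958  0.1484] jaw yaw 70.44 tilt [-0.003 -0.003 -1.   ] shift [0.0004 0.0007 0.0004] turn -1.0483 q6 -1.7 F [ 1.5  0.9 -1.8] open 0.01222216008356784 t 40.4
[ 0.77482709 -0.81586459  0.07408785] [-0.21  0.21 -0.4   0.   -0.96 -1.7 ]
bar n 5271 4868 top 0.1727 [ 454.9 -294.4   14.3   70.1   70.1]
```

Emit:
move_arm(
  steps=[
    [[0,0,0,0.05],[0,0,0,0.1],[0,0,0,0.13],[0,0,0,0.16],[0,0,0,0.16],[0,0,0,0.16]],
  ],
)

```text
time: 40.95
ee_pos: [0.4557, -0.2958, 0.1484]
eef_rot: [-0.361, 0.609, 0.361, 0.607]
wrist_force: [1.6, 1.7, -2.2]
opening: 0.012
```

Run:
```python
from h import *
go([.4551,-.2952,.148],130.5);s=readout.get_state();print(s['moment'],s['joint_torque'].round(2))
S=bar((.455,-.295));pickle.dump(S,open('w17.pkl','wb'))
```

```text
ee [ 0.4557 -0.2958  0.1484] jaw yaw 61.4 tilt [-0.003 -0.003 -1.   ] shift [0.0004 0.0008 0.0002] turn -1.2061 q6 -1.86 F [ 1.6  1.7 -2.2] open 0.011967902631990088 t 40.95
[ 0.72836167 -0.88583931  0.06699123] [ -1.35 -44.2   25.49   7.01  -0.69  -0.25]
bar n 5251 4856 top 0.1728 [ 455.2 -294.5   14.2   70.7   61.1]
```

Emit:
move_arm(
  steps=[
    [[0,0,0,0.03],[0,0,0,0.06],[0,0,0,0.08],[0,0,0,0.08]],
  ],
)

```text
time: 41.33
ee_pos: [0.4558, -0.2958, 0.1484]
eef_rot: [-0.337, 0.623, 0.336, 0.621]
wrist_force: [1.6, 1.0, -2.1]
opening: 0.0124
```

Run:
```python
from h import *
go([.4551,-.2952,.148],130.5);s=readout.get_state();print(s['moment'],s['joint_torque'].round(2))
im,d,c,W=snap('wrist');pickle.dump((im,d,c,W),open('w18.pkl','wb'))
for n in ('w16','w17','w18'):
    im,d,c,W=pickle.load(open(n+'.pkl','rb'));P=cloud(d,c,W);hsv=cv2.cvtColor(im,cv2.COLOR_BGR2HSV)
    near=(d>0)&(np.hypot(P[...,0]-.455,P[...,1]+.295)<.06)&(abs(P[...,2]-.112)<.006)
    m=near&((hsv[...,0]<6)|(hsv[...,0]>174))&(hsv[...,1]>120);g=near&(hsv[...,0]>45)&(hsv[...,0]<85)&(hsv[...,1]>100)
    for q in (P[m],P[g]): print(n,len(q),q.mean(0).round(4) if len(q) else '',np.degrees(np.arctan2(q[:,1].mean()+.295,q[:,0].mean()-.4552)) if len(q) else '')
```

```text
ee [ 0.4558 -0.2958  0.1484] jaw yaw 56.81 tilt [-0.002 -0.003 -1.   ] shift [0.0004 0.0009 0.0001] turn -1.2861 q6 -1.94 F [ 1.6  1.  -2.1] open 0.012410989787428203 t 41.3333
[ 0.81877113 -0.85826032  0.10565629] [ -1.38 -44.24  25.49   7.01  -0.72  -0.5 ]
w16 133 [ 0.4541 -0.3196  0.1116] -92.45084998337538
w16 194 [ 0.4429 -0.3267  0.1102] -111.23877281436978
w17 135 [ 0.4504 -0.319   0.1117] -101.28689876523909
w17 193 [ 0.4431 -0.3263  0.1102] -111.19967580096203
w18 126 [ 0.4488 -0.3184  0.1117] -105.4039234652671
w18 163 [ 0.4426 -0.3269  0.1102] -111.47241169259581
```

Emit:
move_arm(
  steps=[
    [[0,0,0,0.04],[0,0,0,0.08],[0,0,0,0.12],[0,0,0,0.12],[0,0,0,0.12]],
  ],
)

```text
time: 41.8
ee_pos: [0.4558, -0.2958, 0.1484]
eef_rot: [-0.3, 0.642, 0.299, 0.639]
wrist_force: [1.4, 1.9, -2.3]
opening: 0.0125
```

```bash
cat > ptr.py <<'E'
from h import *
go([.4551,-.2952,.148],130.5);s=readout.get_state();print(s['moment'],s['joint_torque'].round(2))
im,d,c,W=snap('wrist');P=cloud(d,c,W);hsv=cv2.cvtColor(im,cv2.COLOR_BGR2HSV)
near=(d>0)&(np.hypot(P[...,0]-.455,P[...,1]+.295)<.06)&(abs(P[...,2]-.112)<.006)
m=near&((hsv[...,0]<6)|(hsv[...,0]>174))&(hsv[...,1]>120);g=near&(hsv[...,0]>45)&(hsv[...,0]<85)&(hsv[...,1]>100)
for q in (P[m],P[g]):
    if len(q): print(len(q),np.degrees(np.arctan2(q[:,1].mean()+.295,q[:,0].mean()-.4552)))
E
python3 ptr.py
```

```text
ee [ 0.4558 -0.2958  0.1484] jaw yaw 50.11 tilt [-0.002 -0.003 -1.   ] shift [ 0.0004  0.0009 -0.    ] turn -1.403 q6 -2.06 F [ 1.4  1.9 -2.3] open 0.012539935380227598 t 41.8
[ 0.7775951  -0.95268847  0.13312214] [ -1.42 -44.27  25.45   6.99  -0.77  -0.36]
128 -111.36747305990923
116 -111.39222558966578
```

Emit:
move_arm(
  steps=[
    [[0,0,0,0.03],[0,0,0,0.06],[0,0,0,0.09],[0,0,0,0.09]],
  ],
)

```text
time: 42.18
ee_pos: [0.4559, -0.2958, 0.1484]
eef_rot: [-0.271, 0.654, 0.27, 0.652]
wrist_force: [1.4, 2.1, -2.7]
opening: 0.0125
```

```bash
python3 ptr.py
```

```text
ee [ 0.4559 -0.2958  0.1484] jaw yaw 44.98 tilt [-0.002 -0.003 -1.   ] shift [ 0.0004  0.0009 -0.0002] turn -1.4926 q6 -2.15 F [ 1.4  2.1 -2.7] open 0.012498332674656268 t 42.1833
[ 0.73036947 -0.95703069  0.37043042] [ -1.55 -44.3   25.46   6.86  -0.78  -0.86]
127 -111.74242254181335
114 -111.29273874000067
```

Emit:
move_arm(
  steps=[
    [[0,0,0,-0.08],[0,0,0,-0.16],[0,0,0,-0.25],[0,0,0,-0.25],[-0.01,0,0,-0.25],[-0.02,0,0,-0.25],[-0.03,0,0,-0.25],[-0.04,0,0,-0.25],[-0.06,0,0,-0.25],[-0.08,0,0,-0.25],[-0.1,0,0,-0.25],[-0.12,0,0,-0.25],[-0.14,0,0,-0.25],[-0.14,0,0,-0.25],[-0.14,0,0,-0.25]],
  ],
)

```text
time: 43.48
ee_pos: [0.4564, -0.2956, 0.2904]
eef_rot: [-0.351, 0.615, 0.349, 0.614]
wrist_force: [-0.7, 0.5, -2.4]
opening: 0.0125
```

```bash
python3 ptr.py
python3 - <<'E'
from h import *
S=bar((.455,-.295));im,d,c,W=S;P=cloud(d,c,W);Z=P[...,2];e=readout.get_state()['ee_pos'];n=(d>0)&(np.hypot(P[...,0]-e[0],P[...,1]-e[1])<.03)
M=R.from_quat(readout.get_state()['eef_rot']).as_matrix();vb=M[:2,2];ub=M[:2,1]
for lo in (.14,.15,.16,.17,.19,.21):
    m=n&(Z>=lo)&(Z<lo+.01)
    if m.sum()>15:
        q=P[m][:,:2]-e[:2];print(lo,m.sum(),'tool y',np.percentile(q@ub,[2,98]).round(4),'tool z',np.percentile(q@vb,[2,98]).round(4))
go([.5613,-.3767,.285],104)
E
```

```text
ee [ 0.4564 -0.2956  0.2904] jaw yaw 59.35 tilt [ 0.001 -0.003 -1.   ] shift [0.1424 0.0016 0.    ] turn -1.2418 q6 -1.89 F [-0.7  0.5 -2.4] open 0.012454316776159182 t 43.4833
[0.06476577 0.00404461 0.01705852] [-2.000e-02 -4.125e+01  3.237e+01  7.930e+00 -1.700e-01 -0.000e+00]
41 -111.4147249465141
41 -111.29003683862554
bar n 5134 4823 top 0.3133 [ 454.9 -293.9   14.3   70.    59.1]
0.15 46 tool y [0.0115 0.0122] tool z [-0.011  0.01 ]
0.16 89 tool y [0.0115 0.0122] tool z [-0.0112  0.0101]
0.17 88 tool y [0.0115 0.0122] tool z [-0.0105  0.0103]
0.19 493 tool y [-0.0029  0.012 ] tool z [-0.0109  0.0106]
0.21 68 tool y [0.0039 0.0069] tool z [-0.0046  0.0048]
ee [ 0.4556 -0.2952  0.2881] jaw yaw 59.35 tilt [-0.003 -0.002 -1.   ] shift [ 0.003  -0.1325 -0.0162] turn -0.7792 q6 -1.89 F [-0.5  0.9 -3.7] open 0.012629214615371878 t 43.5833
```

Run:
```python
from h import *
go([.5617,-.3766,.285],99)
```

```text
ee [ 0.4556 -0.2952  0.2881] jaw yaw 59.35 tilt [-0.003 -0.002 -1.   ] shift [ 0.003  -0.1328 -0.016 ] turn -0.692 q6 -1.89 F [-0.5  0.9 -3.7] open 0.012629214615371878 t 43.5833
```

Emit:
move_arm(
  steps=[
    [[0,-0.03,-0.004,-0.12],[0,-0.06,-0.008,-0.24],[0,-0.09,-0.011,-0.36],[0,-0.12,-0.014,-0.48],[0,-0.133,-0.016,-0.6],[0,-0.133,-0.016,-0.692],[0,-0.133,-0.016,-0.692],[0,-0.133,-0.016,-0.692],[0,-0.133,-0.016,-0.692],[0,-0.133,-0.016,-0.692]],
  ],
)

```text
time: 44.42
ee_pos: [0.5614, -0.3764, 0.2881]
eef_rot: [-0.537, 0.461, 0.538, 0.459]
wrist_force: [-0.0, 0.5, -2.0]
opening: 0.0123
```

Run:
```python
from h import *
S=bar((.56,-.376));im,d,c,W=S;P=cloud(d,c,W);Z=P[...,2];e=readout.get_state()['ee_pos'];n=(d>0)&(np.hypot(P[...,0]-e[0],P[...,1]-e[1])<.03)
M=R.from_quat(readout.get_state()['eef_rot']).as_matrix();vb=M[:2,2];ub=M[:2,1]
for lo in (.15,.16,.17):
    m=n&(Z>=lo)&(Z<lo+.01);q=P[m][:,:2]-e[:2];print(lo,m.sum(),'tool y',np.percentile(q@ub,[2,98]).round(4),'tool z',np.percentile(q@vb,[2,98]).round(4))
n=(d>0)&(np.hypot(P[...,0]-.56,P[...,1]+.38)<.06)
m=n&(abs(Z-.006)<.004);print('base',m.sum(),cv2.minAreaRect(P[m][:,:2].astype(np.float32)*1000))
go([.5617,-.3766,.1386],99)
```

```text
bar n 5087 4826 top 0.3125 [ 560.3 -374.7   69.8   14.3    9.2]
0.15 51 tool y [0.0114 0.0122] tool z [-0.0096  0.0112]
0.16 84 tool y [0.0115 0.0123] tool z [-0.0101  0.0118]
0.17 111 tool y [0.011  0.0121] tool z [-0.0095  0.0114]
base 1103 ((551.1654052734375, -376.9007568359375), (84.3253173828125, 63.7623176574707), 3.603949546813965)
ee [ 0.5615 -0.3764  0.2883] jaw yaw 98.91 tilt [-0.003 -0.002 -1.   ] shift [ 0.1497 -0.0006  0.    ] turn -0.0015 q6 -1.11 F [ 0.2  0.4 -2.1] open 0.012361501133729082 t 44.4667
```

Emit:
move_arm(
  steps=[
    [[0.03,0,0,0],[0.06,0,0,0],[0.08,0,0,0],[0.09,0,0,0],[0.1,0,0,0],[0.11,0,0,0],[0.11,0,0,0]],
  ],
)

```text
time: 45.05
ee_pos: [0.5608, -0.3763, 0.1771]
eef_rot: [-0.537, 0.461, 0.538, 0.458]
wrist_force: [-0.4, 0.2, -2.6]
opening: 0.0121
```

Emit:
move_arm(
  steps=[
    [[0.01,0,0,0],[0.02,0,0,0],[0.028,0,0,0],[0.034,0,0,0],[0.037,0,0,0],[0.038,0,0,0],[0.038,0,0,0]],
  ],
)

```text
time: 45.63
ee_pos: [0.5607, -0.3765, 0.139]
eef_rot: [-0.537, 0.461, 0.538, 0.458]
wrist_force: [-0.6, -0.0, -2.3]
opening: 0.0128
```

Run:
```python
from h import *
go([.5617,-.3766,.1386],99)
```

```text
ee [ 0.5607 -0.3765  0.139 ] jaw yaw 98.89 tilt [-0.004 -0.001 -1.   ] shift [ 0.0004 -0.0009 -0.0003] turn -0.0019 q6 -1.12 F [-0.6 -0.  -2.3] open 0.012787391022466442 t 45.6333
```

Emit:
move_arm(
  steps=[
    [[0.0015,0,0,0],[0.002,0,0,0],[0.002,0,0,0]],
  ],
)

```text
time: 45.88
ee_pos: [0.5614, -0.377, 0.1386]
eef_rot: [0.537, -0.461, -0.537, -0.458]
wrist_force: [-1.5, 0.3, 5.7]
opening: 0.0121
```

Emit:
move_arm(
  steps=[
    [[0,0,0,0],[0,0,0,0],[0,0,0,0],[0,0,0,0],[0,0,0,0],[0,0,0,0],[-0.03,0,0,0],[-0.06,0,0,0],[-0.09,0,0,0],[-0.13,0,0,0],[-0.17,0,0,0],[-0.2,0,0,0],[-0.2,0,0,0]],
  ],
  claw=0.05,
)

```text
time: 46.97
ee_pos: [0.5635, -0.378, 0.3471]
eef_rot: [0.542, -0.46, -0.533, -0.459]
wrist_force: [0.2, 0.1, -0.1]
opening: 0.0498
```

Run:
```python
from h import *
bar((.56,-.377))
go([.50,-.12,.34],5)
im,d,c,W=snap('top');P=cloud(d,c,W);hsv=cv2.cvtColor(im,cv2.COLOR_BGR2HSV);uy=np.array([-.088,.996,0])
for n in COL:
    k=(hsv[...,1]>110)&(hsv[...,0]>COL[n][0])&(hsv[...,0]<COL[n][1])&(P[...,0]>.58)&(P[...,0]<.72)&(abs(P[...,1]+.1)<.13)
    p=k&(P[...,2]>.245)&(P[...,2]<.258);m=k&(abs(P[...,2]-.205)<.006)
    print(n,p.sum(),m.sum(),(P[p]@uy).mean() if p.any() else '',(P[m]@uy).mean() if m.any() else '')
```

```text
bar n 1036 972 top 0.1632 [ 561.5 -380.6   69.9   21.6    9.4]
ee [ 0.563  -0.3772  0.3434] jaw yaw 98.92 tilt [ 0.005 -0.006 -1.   ] shift [0.0015 0.0224 0.2639] turn -1.5024 q6 -1.11 F [-0.1 -0.3 -1.6] open 0.05003752383463914 t 47.0167
blue 86 200 -0.10296042016040462 -0.10536763384461416
orange 82 232 -0.16634564974943064 -0.16689143648852875
green 67 161 -0.22662189343828817 -0.22903560997634045
```

Run:
```python
from h import *
bar((.56,-.377))
go([.645,-.03,.34],5)
```

```text
bar n 1102 1009 top 0.1633 [ 558.4 -370.7   69.7   37.6   17.8]
ee [ 0.5618 -0.3762  0.3386] jaw yaw 98.91 tilt [-0.001 -0.002 -1.   ] shift [-0.0024 -0.1359  0.3291] turn -1.5025 q6 -1.11 F [-0.6  0.7 -1. ] open 0.04999716246076075 t 47.1167
```

Emit:
move_arm(
  steps=[
    [[0,-0.136,0.329,-1.5],[0,-0.136,0.329,-1.5],[0,-0.136,0.329,-1.5],[0,-0.136,0.329,-1.5],[0,-0.136,0.329,-1.5],[0,-0.136,0.329,-1.5],[0,-0.136,0.329,-1.5],[0,-0.136,0.329,-1.5],[0,-0.136,0.329,-1.5],[0,-0.136,0.329,-1.5],[0,-0.136,0.329,-1.5],[0,-0.136,0.329,-1.5],[0,-0.136,0.329,-1.5],[0,-0.136,0.329,-1.5],[0,-0.136,0.329,-1.5],[0,-0.136,0.329,-1.5],[0,-0.136,0.329,-1.5]],
  ],
)

```text
time: 48.53
ee_pos: [0.645, -0.0303, 0.3374]
eef_rot: [-0.706, -0.028, 0.707, -0.03]
wrist_force: [0.0, -0.3, -0.3]
opening: 0.0499
```

Run:
```python
from h import *
A=marks();T=snap('top');Sd=snap('side');bar((.56,-.377),S=T)
x=T[0][70:345,80:540];y=Sd[0][140:400,190:480];a=cv2.resize(x,(800,478)) 
o=np.zeros((600,800,3),np.uint8)
o[:300,:400]=cv2.resize(A[0],(400,300));o[:300,400:]=cv2.resize(Sd[0][150:400,190:523],(400,300),interpolation=cv2.INTER_CUBIC)
o[300:,:400]=cv2.resize(T[0][60:360,60:460],(400,300));o[300:,400:]=cv2.resize(T[0][195:315,400:560],(400,300),interpolation=cv2.INTER_CUBIC)
cv2.imwrite('pics/fin.png',o)
```

```text
blue 1086 [ 0.6487 -0.0473  0.2043] along [-0.1108 -0.0975] across [0.5991 0.6845]
orange 1359 [ 0.654  -0.1088  0.2042] along [-0.1726 -0.1591] across [0.5987 0.6848]
green 1541 [ 0.6599 -0.1706  0.2043] along [-0.2344 -0.2215] across [0.5994 0.6844]
post blue 531 [-0.1102 -0.0944] [0.6321 0.6471] 0.25197570918844603
post orange 596 [-0.1729 -0.1578] [0.6316 0.6467] 0.2515333472927309
post green 803 [-0.2342 -0.2186] [0.6342 0.6487] 0.2519731321209937
tcp along -0.08694702569414357 across 0.6398006755447337
bar n 300 231 top 0.165 [ 559.7 -376.4   68.5   16.1    8.8]
```

View pics/fin.png

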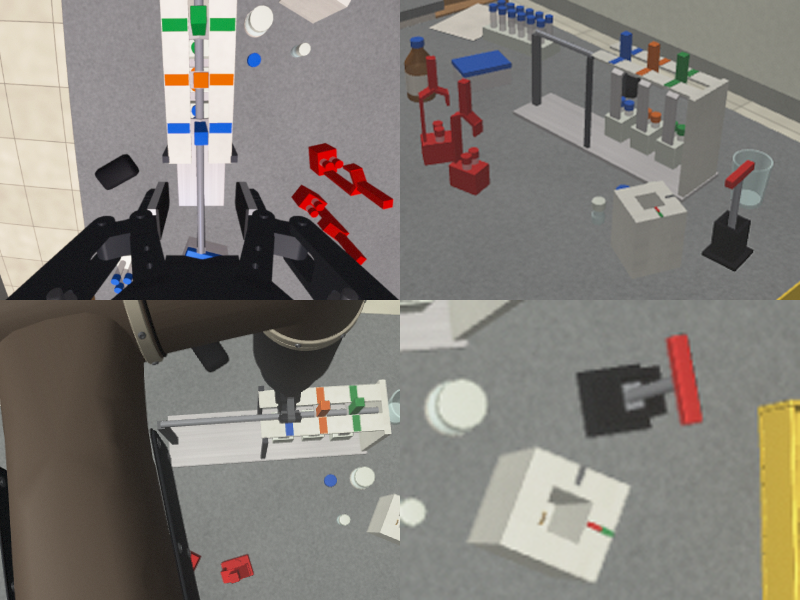

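```bash
python3 -c "
from bench import order; print(order.sign_off())"
```

```text
the job is handed in; nothing more can be done
None
```

I hung all three carriers on the rail, turned the lock to its locked stop, put the T-key back upright in its holder, and handed the job in at about 48.5 s.

- **Carriers:** Just after I released blue, orange was found about 8–10 mm off its mark and blue about 2–3 mm off. I re-gripped both and set them back before touching the lock. In the last checks the posts stood about 2 mm (blue), 0.5 mm (orange) and 1.5 mm (green) from their marks. The top camera put blue and green slightly further off, at about 2.4 mm. I did not correct these small offsets. All three hang free.
- **Lock:** The stem started about 0.5 rad towards locked. I turned it until the torque rose and the pointer stopped moving. The pointer then stayed on the green tick (-111.4° measured, tick at -111.3°) after the key was lifted off.
- **Key:** The last picture shows it upright in its holder. Two wrist-camera measurements taken just after release, as the arm settled, gave an implausible bar width. The later top-camera measurement and the picture look normal.
- **Other objects:** The red look-alikes and the bystanders in view in the last picture look unmoved; I did not measure them.

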